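# Clamp a slit cassette into its test cradle

### The job

Stand the black slit cassette in the well of the gold cradle on the optical bench and let go of it, so that it rides on the sprung plunger. Then swing the open bail clamp over by its red crossbar and press it down by feel until the cassette is driven fully home, hard against the solid datum pads, and stays firmly clamped there when you let go. Press firmly but gently, never crush the cassette, and leave the silver blank, the screwdriver and the jar where they are.

Things in the scene. Friction and masses are not known exactly. Their poses are not given: they have to be found in the camera images.
- cassette_mid (a point): Centre of the loose slit cassette: matt black upright block 50 mm (its x) x 30 mm (its y) x 70 mm (z), pale slit window on both broad faces, pale stripe across the top; 0.18 to 0.35 kg. Starts upright on the bench, its underside 35 mm below this point. Same after a half turn: either way round fits. Grip it across the 30 mm, from above.
- well (a point): Centre of the well's mouth, on top of the cradle's gold block (86 x 66 mm, 44 mm above the bench). Axes: x and y along the cradle, z up. The well is 53 mm along x and 33 mm along y (1.5 mm play each side of the cassette), with a 3 mm chamfer. A released cassette rides on the plunger with its centre 17 mm and its top 52 mm above this point.
- bail (a joint): Bail clamp's angle about its hinge, rad; grows as it opens. Start 1.75 to 1.95: upright, leaning away from the robot. At 0 it is level, pointing along the cradle's -x. The shoe touches a riding cassette at about 0.15; the cassette is home between +0.03 and -0.03, depending on the pads. Bare stop at -0.2. Stiff hinge (0.9 N m friction): the bail stays where it is left.
- bail_hinge (a point): Middle of the bail's hinge axis, on the cradle: 65 mm along its +x from the well's centre, 94 mm above the bench; axis along y; axes as the cradle's. The bail is an open frame: side arms 47 mm either side of the middle, a white round shoe (16 mm) 65 mm from the hinge, the red bar at the end. Closed, 42 mm is free between bar and cassette.
- bail_bar (a point): Middle of the bail's red round crossbar: 16 mm diameter, parallel to the cradle's y, clear over 86 mm between the side arms, 140 mm from the hinge; y along the bar. Pinch or push it from above at any angle. Turning the bail takes about 7 N here; home on the pads, a downward push of 14 to 20 N clamps it firmly; under 11 N does not, over 30 N is too much.
- blank_mid (a point): Centre of a bystander: a bare silver aluminium blank of the same size as the cassette, without a slit window. Leave it.
- driver_grip (a point): Handle of a bystander: a yellow-handled screwdriver 180 mm long lying on the bench. Leave it.
- jar: Underside centre of a bystander: a small clear jar with a blue cap, 52 mm in diameter, 65 mm tall. Leave it.
- cradle: Gold cradle fixed to the bench; origin on the bench under the well's centre, base x -75..+95, y -65..+65 mm, 12 mm thick. At both ends of the well's floor are steel datum pads, shimmed differently every time: they stop the cassette 8 to 12 mm below its riding height. Their height is not reported and can only be felt, as a sharp rise of force. Steel hinge posts stand at x +65 mm.
- plunger (a joint): How far the white sprung plunger (20 x 22 mm) in the middle of the well is pushed down, m: 0 free, its top then 18 mm below the well's mouth. It resists with 4 N, rising to 6 N at 0.012, so it carries the cassette's weight and lifts an unclamped cassette back up.

How it is judged:
By the outcome, as a careful person would: the job done as asked, in the order asked, and still so for the second after the job is handed in, with the robot touching nothing.
It also fails if it takes over 70 s, if anything falls off the work surface, if the arm or the gripper's body presses on something with over 40 N, if the wrist force passes 120 N, or if a joint passes its speed limit or range.

### The arm

A 6-joint arm with a two-finger parallel gripper is mounted at the origin on the work surface. World frame = base frame: x ahead of the robot, y to its left, z up, the work surface at z = 0. Lengths are in mm, angles in rad, forces in N, time in s.
With the tool pointing down it reaches from about 425 to 950 mm from the base axis. Payload 14.7 kg.
Tool frame: the origin (TCP) lies between the finger pads; the fingertips stand 19 mm ahead of it and the grasp point (between the pads) is the TCP (bot.finger_overhang is the distance from the TCP to the fingertips, in mm); z points along the fingers, y is the direction in which the jaws open and shut (so a half turn about z gives the same grasp; the last joint's range is limited). The gripper opens to 85 mm and grips with 20 to 120 N. Pads are 22 mm wide; open, the fingers measure 114 mm over their backs; the gripper's body (76 mm by 85 mm) begins 54 mm behind the grasp point. The pads swing forward as they close: fully open they stand 13 mm farther back than shut.
Start: joints at [1.195, 0.48, 1.596, -0, 1.065, -0.047], TCP at [209.866, 615.182, 224.397] pointing down, gripper open.
Joint ranges: [-2.75, 2.75], [-0.82, 2.05], [0.23, 2.67], [-1.56, 4.7], [0.09, 2.69], [-2.92, 2.92]. Speed limits (rad/s): [1.89, 1.89, 2.39, 3.01, 3.01, 3.01].

### API

Orientations are given as a unit quaternion [w, x, y, z].
In Python, from cell import sensors, eyes, bot gives the robot as it stands.
- The arm moves only by the tool servo_tool, never from a script. Its argument "motion" is a list of rows, each an object of numbers: "dx", "dy", "dz": the shift along the tool's x, y, z in m; "rx", "ry", "rz": the turn, a rotation vector about the tool's x, y, z in degrees. A call has 1 to 20 rows; each row is the pose to reach, as a shift and turn from the pose commanded when the call began, along the tool's axes at that moment; what a row does not reach only later rows make up. A row lasts 1/10 s, in which the tool goes at most 50 mm and 8.59 degrees, less where a joint would pass 70% of its speed; a pose out of reach is approached as far as the arm can. A call with a gripper value outside its range is refused whole. "gripper" is the closure in counts, from 0 (fully open) to 255 (shut), set as the call begins (left out, the last holds). The fingers move at their own pace and stop on an object; "newtons" is the grip in N (left out, the last holds). Time passes only in rows, so rows that repeat a pose let the fingers close. It gives the time, the measured TCP pose, the force and the opening at its end, in the units of the state.
- sensors.read_state(): the state, without advancing time (a new reading comes with each control period).
- eyes.grab_frame(name): name is "scene" or "top" or "wrist"; returns the picture (480x640x3 uint8, red, green, blue); there is no depth.
- eyes.calibration(name): a dict with "fx", "fy", "cx", "cy" (pixels), "origin" and "orientation" of the camera in the world. Camera axes: x right, y down, z forward; pixel columns grow to the right and rows downward; lengths in mm; the calibration is good to about 2 mm. The wrist camera is an equidistant fisheye: a pixel r from the principal point sees the ray r / f radians off the axis. A picture is of the moment at which its call begins: read the wrist's pose just before it. calibration takes no time and is no camera call; for the wrist camera it gives the pose at the moment of the call.
- bot.hand_in(): hands the job in, once; it reports no verdict.
The state is a dict: "clock": time; "joint_pos": joint angles; "qd": joint speeds; "joint_torque": joint torques, N m; "eef_pos": TCP position; "ee_rot": TCP orientation; "wrist_force": force on the tool from outside, world axes, zero at the start; "wrist_torque": the same for the moment, N m; "width": finger opening in mm.
Only numpy, scipy, OpenCV 4.12 (cv2) and the standard library are available. Lean on these libraries where they do the work, as an engineer would, in place of code of your own. Each camera call takes 0.05 s, during which the arm holds its last target.

## Working session

There is one attempt and no reset: what is moved stays moved. The work goes in short steps, Python scripts to look and compute and a tool call to move; the robot and the scene stay as the last step left them, time stands still between calls to the robot, and variables do not carry over. Pictures are saved under pics/ and viewed, and the job is handed in when it is done.

Besides the shell and the picture viewer there is one more tool, called after ">>>" by a JSON object that holds its "fn" and its "kwargs", one argument or row to a line. servo_tool: Moves the arm, as the interface text tells. Its arguments: {"type":"object","properties":{"motion":{"type":"array","items":{"type":"object","properties":{"dx":{"type":"number"},"dy":{"type":"number"},"dz":{"type":"number"},"rx":{"type":"number"},"ry":{"type":"number"},"rz":{"type":"number"}}}},"gripper":{"type":"number"},"newtons":{"type":"number"}},"required":["motion"]}

```bash
mkdir -p pics; ls; python3 - <<'E'
from cell import sensors, eyes, bot
import cv2
print(sensors.read_state(), bot.finger_overhang)
for n in ["scene","top","wrist"]:
    print(n,eyes.calibration(n))
    cv2.imwrite(f"pics/{n}0.png",eyes.grab_frame(n)[:,:,::-1])
E
```

```text
pics
{'clock': 0.0, 'joint_pos': array([ 1.19539345e+00,  4.80856332e-01,  1.59688736e+00,  2.15325890e-05,
        1.06509769e+00, -4.65895724e-02]), 'qd': array([ 0.00056838,  0.00046733,  0.00017506,  0.00029653, -0.00020885,
       -0.00093649]), 'joint_torque': array([-2.69107943e-03, -9.50640321e+01, -4.30210268e+01, -4.44417701e-04,
        1.16960335e-02,  1.01369412e-04]), 'eef_pos': array([209.70659427, 614.78621041, 223.75147808]), 'ee_rot': array([-1.39969331e-04,  1.63672134e-01,  9.86514593e-01, -6.08543153e-04]), 'wrist_force': array([-0.36440055,  0.13493761,  0.06081667]), 'wrist_torque': array([-0.00165873,  0.01734742,  0.01252798]), 'width': 85.35908417009247} 19.0
scene {'fx': 605.9607164884164, 'fy': 605.9607164884164, 'cx': 317.025565001458, 'cy': 240.04495719057692, 'origin': array([1073.51327097, -281.69423561,  963.30573109]), 'orientation': array([-0.26582671,  0.82411536,  0.47820726, -0.14658733])}
top {'fx': 599.6926779780625, 'fy': 599.6926779780625, 'cx': 317.95825821100306, 'cy': 241.72001341688957, 'origin': array([ 341.67183645,   25.74452433, 1214.88108571]), 'orientation': array([-0.06835578,  0.71338246, -0.69585434,  0.04690083])}
wrist {'fx': 371.64829954431775, 'fy': 371.64829954431775, 'cx': 313.6262576576661, 'cy': 246.4087377253718, 'origin': array([144.2742434 , 638.33386246, 373.79892197]), 'orientation': array([0.11161541, 0.80553917, 0.57631311, 0.08069597])}
```

View pics/scene0.png

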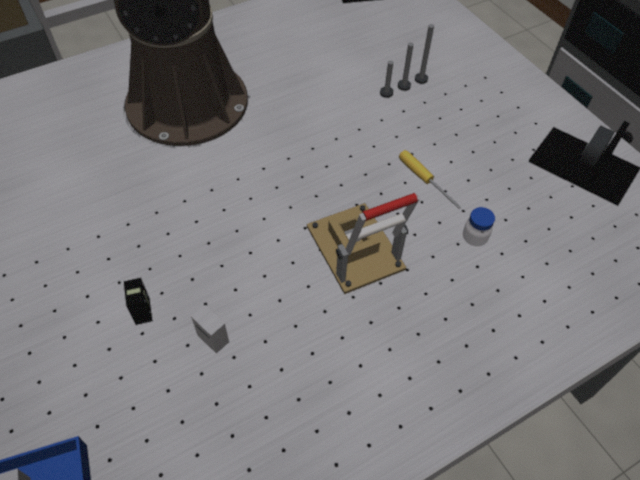

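View pics/top0.png

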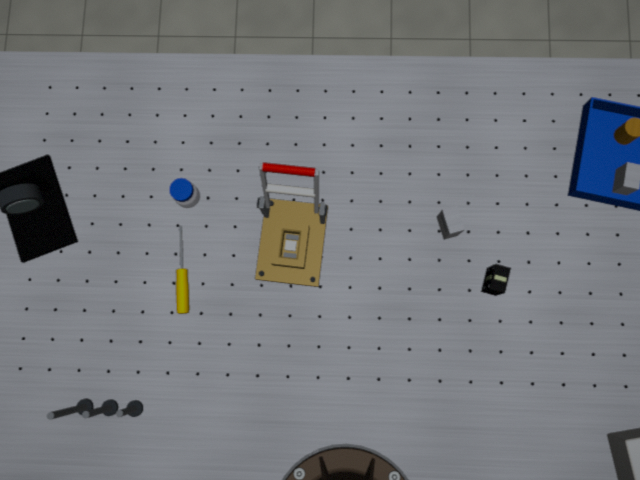

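View pics/wrist0.png

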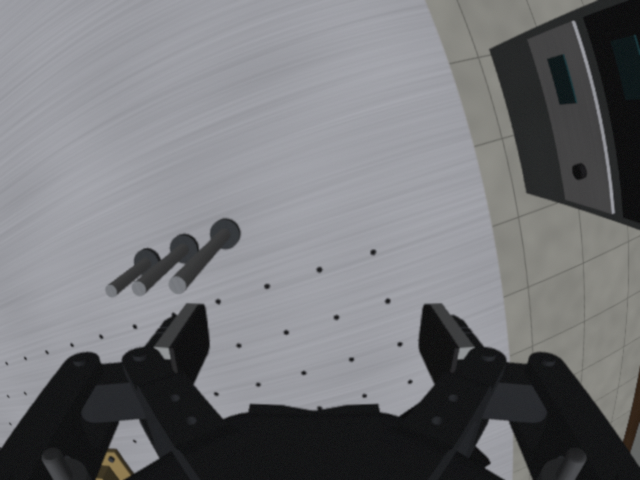

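The top view shows the cassette near (497,280), the blank near (447,225), the cradle centred near (290,245) and the bail bar at (289,169). I'll zoom in on these.

```bash
cat > h.py <<'E'
import numpy as np, cv2
from scipy.spatial.transform import Rotation as R
def rot(q): return R.from_quat([q[1],q[2],q[3],q[0]])
def ray(c,u,v,fish=False):
    x=(u-c['cx'])/c['fx'];y=(v-c['cy'])/c['fy']
    if fish:
        r=np.hypot(x,y); d=np.array([np.sin(r)*x/r,np.sin(r)*y/r,np.cos(r)])
    else: d=np.array([x,y,1.])
    return rot(c['orientation']).apply(d)
def toz(c,u,v,z,fish=False):
    d=ray(c,u,v,fish);o=np.array(c['origin']);return o+d*(z-o[2])/d[2]
def proj(c,p,fish=False):
    d=rot(c['orientation']).inv().apply(np.atleast_2d(p)-c['origin'])
    if fish:
        n=np.hypot(d[:,0],d[:,1]);th=np.arctan2(n,d[:,2]);k=th/n
        return np.c_[c['cx']+c['fx']*k*d[:,0],c['cy']+c['fy']*k*d[:,1]]
    return np.c_[c['cx']+c['fx']*d[:,0]/d[:,2],c['cy']+c['fy']*d[:,1]/d[:,2]]
E
python3 - <<'E'
import cv2, numpy as np
t=cv2.imread('pics/top0.png');s=cv2.imread('pics/scene0.png')
def z(i,x,y,w,h,k):return cv2.resize(i[y:y+h,x:x+w],None,fx=k,fy=k,interpolation=cv2.INTER_CUBIC)
cv2.imwrite('pics/a.png',np.hstack([z(t,470,250,50,60,8),z(t,420,195,50,60,8)]))
cv2.imwrite('pics/b.png',z(t,240,150,100,150,4))
cv2.imwrite('pics/c.png',z(s,100,260,140,100,5))
cv2.imwrite('pics/d.png',z(s,295,185,130,120,5))
E
```

```text
(no output)
```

View pics/a.png

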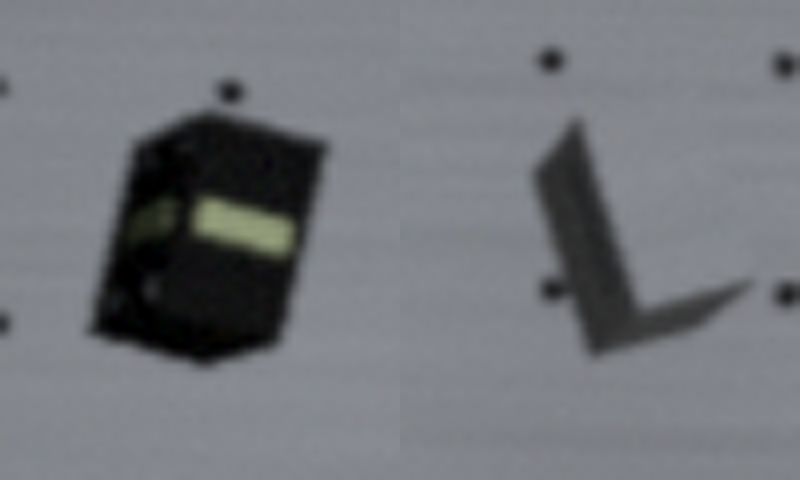

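View pics/b.png

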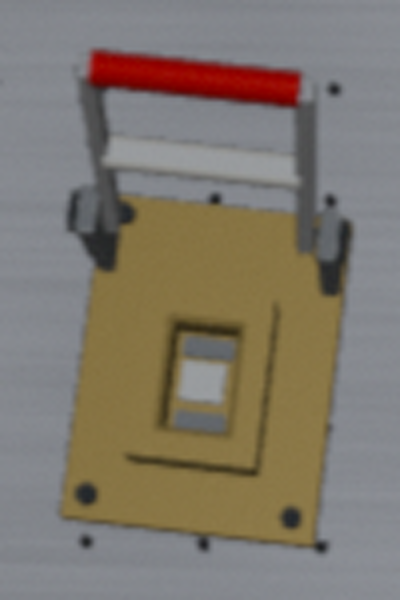

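View pics/c.png

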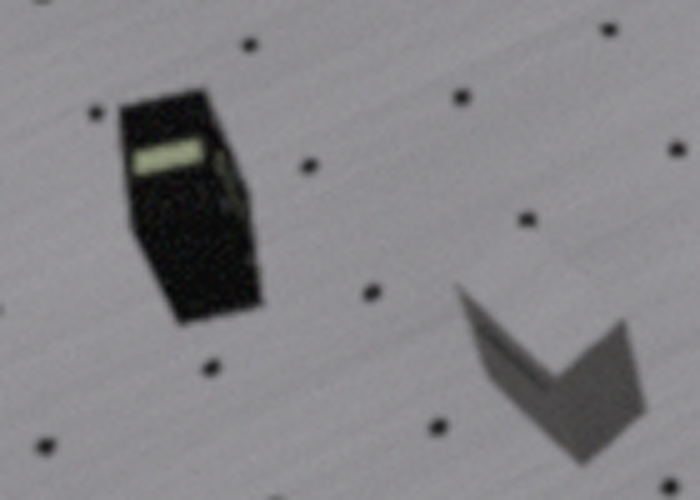

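View pics/d.png

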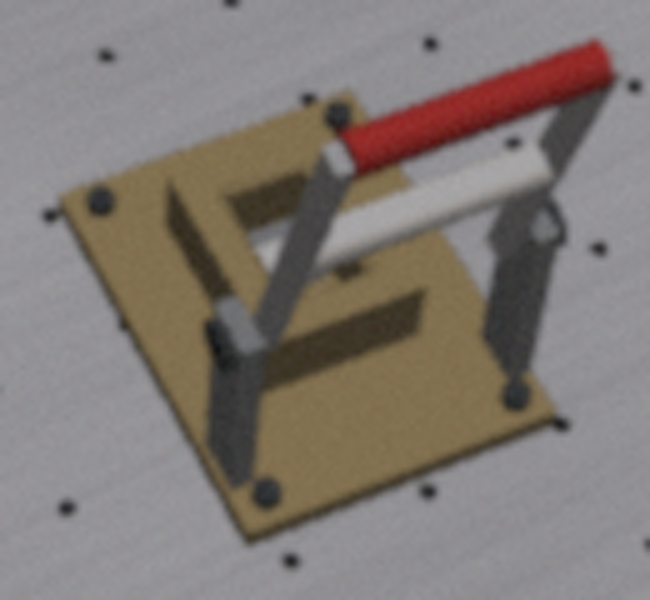

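Next I'll fit box and wireframe models to each camera's picture.

```bash
cat > fit.py <<'E'
from h import *
from scipy.optimize import minimize, least_squares
from cell import eyes
def boxpts(x,y,yaw,sx=25,sy=15,z0=0,z1=70):
    p=np.array([[a,b,z] for z in (z0,z1) for a,b in((sx,sy),(-sx,sy),(-sx,-sy),(sx,-sy))],float)
    c,s=np.cos(yaw),np.sin(yaw)
    return p@np.array([[c,s,0],[-s,c,0],[0,0,1]])+[x,y,0]
def fitbox(img,c,mask,guess,K=6):
    ys,xs=np.where(mask);x0,x1,y0,y1=xs.min()-12,xs.max()+13,ys.min()-12,ys.max()+13
    # soft mask compared with supersampled render
    g=255-cv2.cvtColor(img[y0:y1,x0:x1],cv2.COLOR_BGR2GRAY).astype(float)
    m=cv2.resize(mask[y0:y1,x0:x1].astype(np.float32),None,fx=K,fy=K,interpolation=cv2.INTER_LINEAR)>.5
    def render(p):
        uv=(proj(c,boxpts(*p))-[x0,y0]+.5)*K-.5
        h=cv2.convexHull((uv*16).astype(np.int32).reshape(-1,1,2))
        r=np.zeros(m.shape,np.uint8);cv2.fillConvexPoly(r,h,1,shift=4);return r>0
    f=lambda p:(render(p)^m).sum()/m.sum()
    best=None
    for yw in guess[2]:
        r=minimize(f,[guess[0],guess[1],yw],method='Nelder-Mead',options=dict(initial_simplex=[[guess[0],guess[1],yw],[guess[0]+15,guess[1],yw],[guess[0],guess[1]+15,yw],[guess[0],guess[1],yw+.2]],maxiter=400,xatol=.02,fatol=1e-5))
        if best is None or r.fun<best.fun: best=r
    return best
E
python3 - <<'E'
from fit import *
import cv2
for n,(x,y,w,h) in dict(top=(475,255,45,50),scene=(115,270,45,60)).items():
    img=cv2.imread(f'pics/{n}0.png');c=eyes.calibration(n)
    g=cv2.cvtColor(img,cv2.COLOR_BGR2GRAY)
    m=np.zeros(g.shape,bool)
    roi=(g[y:y+h,x:x+w]<80)|(img[y:y+h,x:x+w,1].astype(int)-img[y:y+h,x:x+w,0]>20)
    k,l,st,_=cv2.connectedComponentsWithStats(roi.astype(np.uint8),connectivity=4);i=1+np.argmax(st[1:,4])
    m[y:y+h,x:x+w]=l==i
    ys,xs=np.where(m);g0=toz(c,xs.mean(),ys.mean(),35)
    b=fitbox(img,c,m,(g0[0],g0[1],np.arange(-1.4,1.6,.4)))
    print(n,m.sum(),g0,b.x,np.degrees(b.x[2]),b.fun)
# cradle
def cr(p,loc):
    a=np.array(loc,float);cc,s=np.cos(p[2]),np.sin(p[2]);return a@np.array([[cc,s,0],[-s,cc,0],[0,0,1]])+[p[0],p[1],0]
T={'top':(240,150,4,[((62,516),(-75,65,12)),((315,546),(-75,-65,12)),((350,222),(95,-65,12)),((257,473),(-43,-33,44)),((126,457),(-43,33,44)),((277,305),(43,-33,44))]),
'scene':(295,185,5,[((62,198),(-75,-65,12)),((250,535),(95,-65,12)),((555,410),(95,65,12)),((352,92),(-75,65,12))])}
for n,(ox,oy,k,L) in T.items():
    c=eyes.calibration(n)
    uv=(np.array([l[0] for l in L])+.5)/k-.5+[ox,oy];loc=[l[1] for l in L]
    r=least_squares(lambda p:(proj(c,cr(p,loc))-uv).ravel(),[400,70,0.],loss='soft_l1',x_scale=[1,1,.01])
    print(n,r.x,np.degrees(r.x[2]));print(r.fun.reshape(-1,2).round(2).tolist())
    img=cv2.imread(f'pics/{n}0.png')
    for P in [[(-75,65,12),(-75,-65,12),(95,-65,12),(95,65,12)],[(-43,33,44),(43,33,44),(43,-33,44),(-43,-33,44)],[(-26.5,16.5,44),(26.5,16.5,44),(26.5,-16.5,44),(-26.5,-16.5,44)],[(-75,65,0),(-75,-65,0),(95,-65,0),(95,65,0)]]:
        P=proj(c,cr(r.x,P)); 
        if 'big' not in dir() or bn!=n: bn=n;big=cv2.resize(img[oy:oy+150,ox:ox+140],None,fx=4,fy=4,interpolation=cv2.INTER_CUBIC)
        cv2.polylines(big,[np.int32((P-[ox,oy]+.5)*4*8)],True,(0,255,0),1,cv2.LINE_AA,shift=3)
    cv2.imwrite(f'pics/cr_{n}.png',big)
E
```

```text
top 668 [ 468.35748004 -285.20203027   35.        ] [ 4.67946361e+02 -2.84421226e+02 -2.52698794e-01] -14.478574382096369 0.057641306149511025
scene 921 [ 467.98996708 -280.59029632   35.        ] [ 4.68477973e+02 -2.80164482e+02 -2.27289748e-01] -13.022743283051216 0.06018769175239126
top [ 5.27677536e+02  1.19571107e+02 -8.61478470e-02] -4.93590804478284
[[-0.47, 1.17], [0.24, 0.79], [0.83, -0.39], [-0.02, -0.35], [-0.48, 0.0], [0.02, -1.04]]
scene [ 5.31077307e+02  1.24838727e+02 -9.06637693e-02] -5.194651333684896
[[-0.88, -0.58], [-0.1, 0.33], [1.22, 0.52], [-0.04, -0.56]]
```

View pics/cr_top.png

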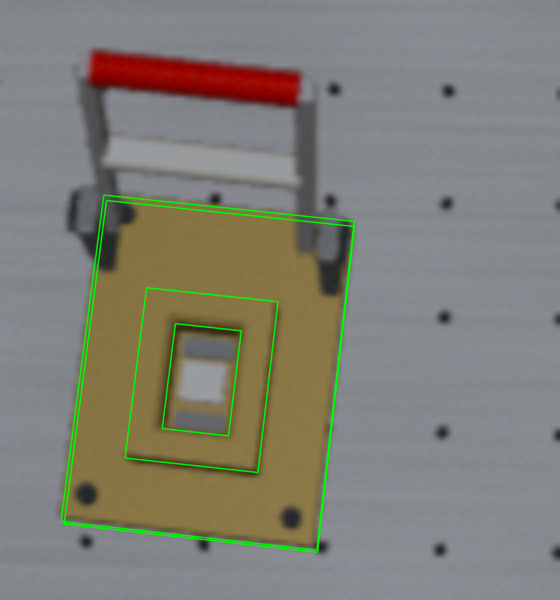

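View pics/cr_scene.png

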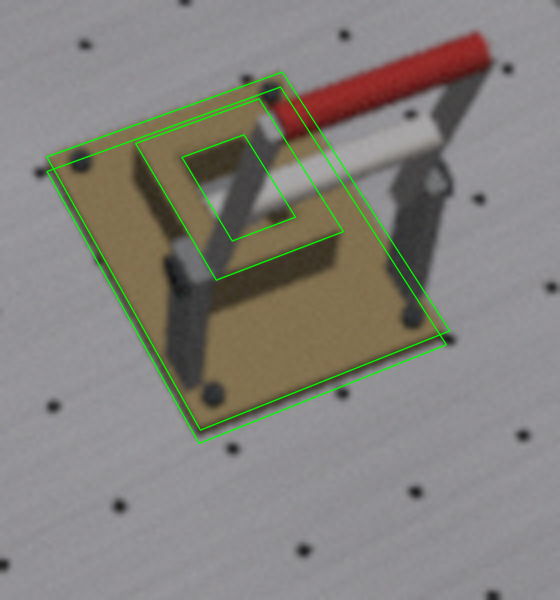

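```bash
cat >> h.py <<'E'
def yawR(yaw):  # tool down, tool x along world yaw dir, tool y = -perp
    return R.from_matrix(np.array([[np.cos(yaw),np.sin(yaw),0],[np.sin(yaw),-np.cos(yaw),0],[0,0,-1.]]))
def move(pos,yaw,st=None):
    from cell import sensors
    st=st or sensors.read_state()
    T=rot(st['ee_rot']);d=T.inv().apply(np.array(pos)-st['eef_pos'])/1000
    rv=(T.inv()*yawR(yaw)).as_rotvec(degrees=True)
    return d.round(4).tolist(),rv.round(2).tolist()
E
python3 - <<'E'
from h import *
from cell import sensors,eyes
st=sensors.read_state();T=rot(st['ee_rot'])
print(T.as_matrix().round(3))
c=eyes.calibration('wrist');C=rot(c['orientation'])
print('cam in tool',T.inv().apply(c['origin']-st['eef_pos']),(T.inv()*C).as_matrix().round(3))
E
```

```text
[[-0.946  0.323 -0.   ]
 [ 0.323  0.946 -0.001]
 [ 0.    -0.001 -1.   ]]
cam in tool [  69.54111476    0.93128961 -149.9795066 ] [[ 0.    -0.962 -0.273]
 [ 1.    -0.     0.002]
 [-0.002 -0.273  0.962]]
```

```bash
python3 - <<'E'
from h import *
print(move((470,125,330),np.radians(175)), move((210,615,330),np.radians(161)))
E
```

```text
([-0.4045, -0.3797, -0.1058], [-0.05, -0.01, -13.84]) ([-0.0002, 0.0001, -0.1061], [-0.05, -0.0, 0.16])
```

>>> {"fn": "servo_tool", "kwargs": {
  "motion": [
    {"dz": -0.05},
    {"dx": -0.03,"dy": -0.03,"dz": -0.09,"rz": -2},
    {"dx": -0.06,"dy": -0.06,"dz": -0.106,"rz": -4},
    {"dx": -0.095,"dy": -0.09,"dz": -0.106,"rz": -6},
    {"dx": -0.13,"dy": -0.122,"dz": -0.106,"rz": -7},
    {"dx": -0.165,"dy": -0.155,"dz": -0.106,"rz": -8},
    {"dx": -0.2,"dy": -0.188,"dz": -0.106,"rz": -9},
    {"dx": -0.235,"dy": -0.22,"dz": -0.106,"rz": -10},
    {"dx": -0.27,"dy": -0.253,"dz": -0.106,"rz": -11},
    {"dx": -0.305,"dy": -0.286,"dz": -0.106,"rz": -12},
    {"dx": -0.34,"dy": -0.319,"dz": -0.106,"rz": -13},
    {"dx": -0.375,"dy": -0.352,"dz": -0.106,"rz": -13.8},
    {"dx": -0.395,"dy": -0.371,"dz": -0.106,"rz": -13.8},
    {"dx": -0.4045,"dy": -0.38,"dz": -0.106,"rz": -13.8},
    {"dx": -0.4045,"dy": -0.38,"dz": -0.106,"rz": -13.8},
    {"dx": -0.4045,"dy": -0.38,"dz": -0.106,"rz": -13.8}
  ]
}}

```text
invalid input
```

```bash
python3 - <<'E'
from h import *
from cell import sensors,eyes
import json
st=sensors.read_state();c=eyes.calibration('wrist');print(st['eef_pos'],st['ee_rot'],st['clock'],np.abs(st['qd']).max())
cv2.imwrite('pics/w1.png',eyes.grab_frame('wrist')[:,:,::-1])
json.dump({k:np.array(v).tolist() for k,v in c.items()},open('w1.json','w'))
E
```

```text
[209.75089076 614.8996983  223.89872694] [-9.86470094e-05  1.63654877e-01  9.86517542e-01 -4.59811791e-04] 0.15 0.002497598948768091
```

View pics/w1.png

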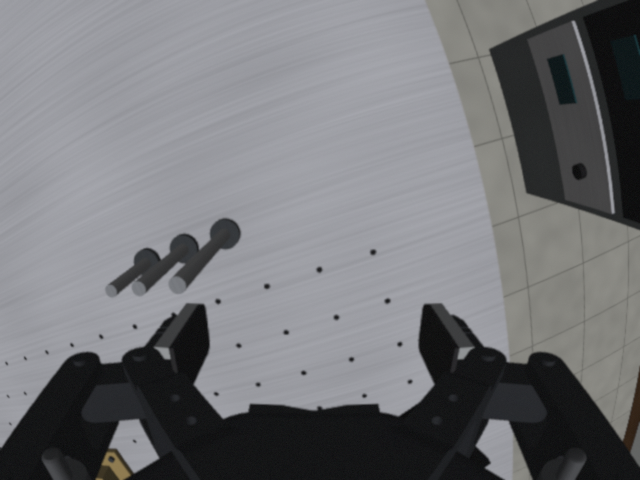

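The move was refused and nothing moved. I'll retry with all six keys in each row.

>>> {"fn": "servo_tool", "kwargs": {
  "motion": [
    {"dx": 0,"dy": 0,"dz": -0.05,"rx": 0,"ry": 0,"rz": 0}
  ]
}}

```text
clock: 0.3
eef_pos: [208.6, 611.9, 268.7]
ee_rot: [-0.001, 0.164, 0.986, -0.005]
wrist_force: [1.3, 1.3, -0.2]
width: 85.1
```

>>> {"fn": "servo_tool", "kwargs": {
  "motion": [
    {"dx": -0.03,"dy": -0.03,"dz": -0.04,"rx": 0,"ry": 0,"rz": -2},
    {"dx": -0.06,"dy": -0.06,"dz": -0.056,"rx": 0,"ry": 0,"rz": -4},
    {"dx": -0.095,"dy": -0.09,"dz": -0.056,"rx": 0,"ry": 0,"rz": -6},
    {"dx": -0.13,"dy": -0.122,"dz": -0.056,"rx": 0,"ry": 0,"rz": -8},
    {"dx": -0.165,"dy": -0.155,"dz": -0.056,"rx": 0,"ry": 0,"rz": -10},
    {"dx": -0.2,"dy": -0.188,"dz": -0.056,"rx": 0,"ry": 0,"rz": -12},
    {"dx": -0.235,"dy": -0.22,"dz": -0.056,"rx": 0,"ry": 0,"rz": -13.8},
    {"dx": -0.27,"dy": -0.253,"dz": -0.056,"rx": 0,"ry": 0,"rz": -13.8},
    {"dx": -0.305,"dy": -0.286,"dz": -0.056,"rx": 0,"ry": 0,"rz": -13.8},
    {"dx": -0.34,"dy": -0.319,"dz": -0.056,"rx": 0,"ry": 0,"rz": -13.8},
    {"dx": -0.375,"dy": -0.352,"dz": -0.056,"rx": 0,"ry": 0,"rz": -13.8},
    {"dx": -0.4045,"dy": -0.38,"dz": -0.056,"rx": 0,"ry": 0,"rz": -13.8},
    {"dx": -0.4045,"dy": -0.38,"dz": -0.056,"rx": 0,"ry": 0,"rz": -13.8},
    {"dx": -0.4045,"dy": -0.38,"dz": -0.056,"rx": 0,"ry": 0,"rz": -13.8},
    {"dx": -0.4045,"dy": -0.38,"dz": -0.056,"rx": 0,"ry": 0,"rz": -13.8}
  ]
}}

```text
clock: 1.8
eef_pos: [469.5, 125.5, 330.3]
ee_rot: [-0.0, 0.044, 0.999, 0.0]
wrist_force: [-0.4, -0.5, 0.2]
width: 85.3
```

```bash
cat > look.py <<'E'
import sys,json
from h import *
from cell import sensors,eyes
n=sys.argv[1]
st=sensors.read_state();c=eyes.calibration('wrist');print(st['eef_pos'],st['ee_rot'],st['clock'],np.abs(st['qd']).max())
cv2.imwrite(f'pics/{n}.png',eyes.grab_frame('wrist')[:,:,::-1])
json.dump({k:np.array(v).tolist() for k,v in c.items()},open(f'{n}.json','w'))
E
python3 look.py w2
```

```text
[469.53298292 125.50531582 330.31728038] [-2.17876823e-04  4.38489359e-02  9.99038144e-01  1.02364239e-04] 1.8 0.01834364974257759
```

View pics/w2.png

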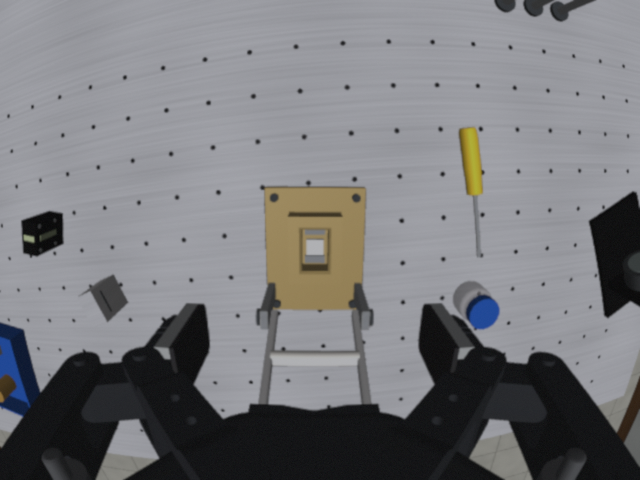

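The wrist view shows the cradle square in the image: base (265..366, 187..309), well around (315,250). I'll zoom in and fit it.

```bash
python3 - <<'E'
import cv2
i=cv2.imread('pics/w2.png')[175:325,245:385]
cv2.imwrite('pics/w2z.png',cv2.resize(i,None,fx=4,fy=4,interpolation=cv2.INTER_CUBIC)) 
E
```

```text
(no output)
```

View pics/w2z.png

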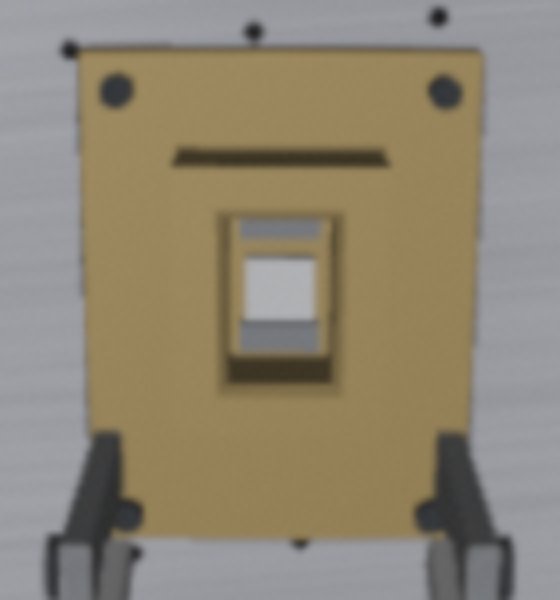

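```bash
python3 - <<'E'
from fit import *
import json
c=json.load(open('w2.json'))
def cr(p,loc):
    a=np.array(loc,float);cc,s=np.cos(p[2]),np.sin(p[2]);return a@np.array([[cc,s,0],[-s,cc,0],[0,0,1]])+[p[0],p[1],0]
L=[((80,50),(-75,-65,12)),((482,53),(-75,65,12)),((172,165),(-43,-33,44)),((389,165),(-43,33,44)),
((218,212),(-29.5,-19.5,44)),((343,212),(-29.5,19.5,44)),((343,395),(29.5,19.5,44)),((218,395),(29.5,-19.5,44))]
uv=(np.array([l[0] for l in L])+.5)/4-.5+[245,175];loc=[l[1] for l in L]
for sel in (slice(0,8),slice(0,4),slice(4,8)):
    r=least_squares(lambda p:(proj(c,cr(p,loc[sel]),True)-uv[sel]).ravel(),[530,122,-.09],x_scale=[1,1,.01])
    print(r.x,np.degrees(r.x[2]),r.fun.reshape(-1,2).round(2).tolist())
big=cv2.imread('pics/w2z.png')
r=least_squares(lambda p:(proj(c,cr(p,loc),True)-uv).ravel(),[530,122,-.09],x_scale=[1,1,.01])
for P in [[(-75,65,12),(-75,-65,12),(95,-65,12),(95,65,12)],[(-43,33,44),(43,33,44),(43,-33,44),(-43,-33,44)],[(-29.5,19.5,44),(29.5,19.5,44),(29.5,-19.5,44),(-29.5,-19.5,44)],[(-10,11,26),(10,11,26),(10,-11,26),(-10,-11,26)],[(-75,65,0),(-75,-65,0),(95,-65,0),(95,65,0)],[(65,-47,94),(65,47,94)]]:
    P=proj(c,cr(r.x,P),True);cv2.polylines(big,[np.int32((P-[245,175]+.5)*32)],True,(0,255,0),1,cv2.LINE_AA,shift=3)
cv2.imwrite('pics/w2f.png',big)
E
```

```text
[ 5.29884497e+02  1.23662882e+02 -9.12480061e-02] -5.228125639359775 [[-0.95, -0.25], [0.82, -0.61], [-0.3, 0.46], [0.55, 0.65], [-0.48, -0.29], [0.64, -0.19], [-0.16, 0.17], [-0.13, 0.09]]
[ 5.29787478e+02  1.23483944e+02 -9.38771868e-02] -5.37876659668071 [[-0.95, -0.44], [0.82, -0.54], [-0.37, 0.33], [0.49, 0.66]]
[ 5.29971629e+02  1.23693836e+02 -8.70792063e-02] -4.989271002709322 [[-0.55, -0.16], [0.57, -0.18], [-0.03, 0.17], [0.0, 0.21]]
```

View pics/w2f.png

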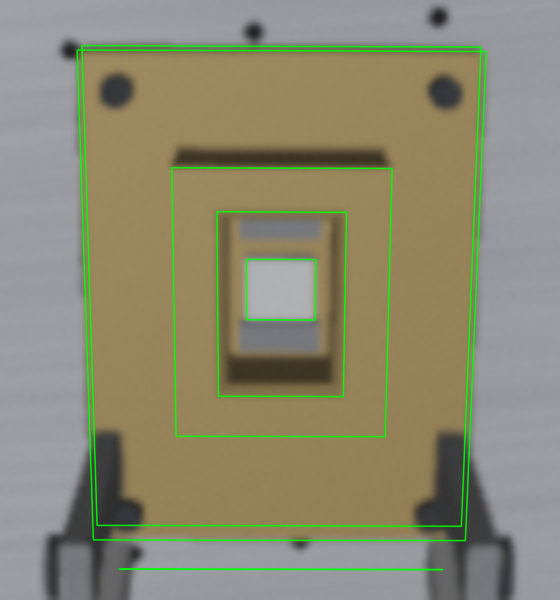

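>>> {"fn": "servo_tool", "kwargs": {
  "motion": [
    {"dx": -0.015,"dy": -0.04,"dz": 0,"rx": 0,"ry": 0,"rz": 0},
    {"dx": -0.03,"dy": -0.085,"dz": 0,"rx": 0,"ry": 0,"rz": 1},
    {"dx": -0.04,"dy": -0.13,"dz": 0,"rx": 0,"ry": 0,"rz": 2},
    {"dx": -0.045,"dy": -0.175,"dz": 0,"rx": 0,"ry": 0,"rz": 4},
    {"dx": -0.045,"dy": -0.22,"dz": 0.01,"rx": 0,"ry": 0,"rz": 5},
    {"dx": -0.04,"dy": -0.265,"dz": 0.02,"rx": 0,"ry": 0,"rz": 6},
    {"dx": -0.03,"dy": -0.305,"dz": 0.04,"rx": 0,"ry": 0,"rz": 7},
    {"dx": -0.02,"dy": -0.345,"dz": 0.06,"rx": 0,"ry": 0,"rz": 8},
    {"dx": -0.01,"dy": -0.38,"dz": 0.08,"rx": 0,"ry": 0,"rz": 8.8},
    {"dx": -0.006,"dy": -0.408,"dz": 0.1,"rx": 0,"ry": 0,"rz": 8.8},
    {"dx": -0.006,"dy": -0.408,"dz": 0.1,"rx": 0,"ry": 0,"rz": 8.8},
    {"dx": -0.006,"dy": -0.408,"dz": 0.1,"rx": 0,"ry": 0,"rz": 8.8},
    {"dx": -0.006,"dy": -0.408,"dz": 0.1,"rx": 0,"ry": 0,"rz": 8.8}
  ]
}}

```text
clock: 3.15
eef_pos: [440.9, -280.9, 230.9]
ee_rot: [0.0, 0.12, 0.993, -0.0]
wrist_force: [1.2, 0.2, 0.7]
width: 85.1
```

```bash
python3 look.py w3
```

```text
[ 440.86780894 -280.92964763  230.94266722] [ 2.97729497e-04  1.19771287e-01  9.92801465e-01 -3.47061170e-05] 3.15 0.008172330271321112
```

View pics/w3.png

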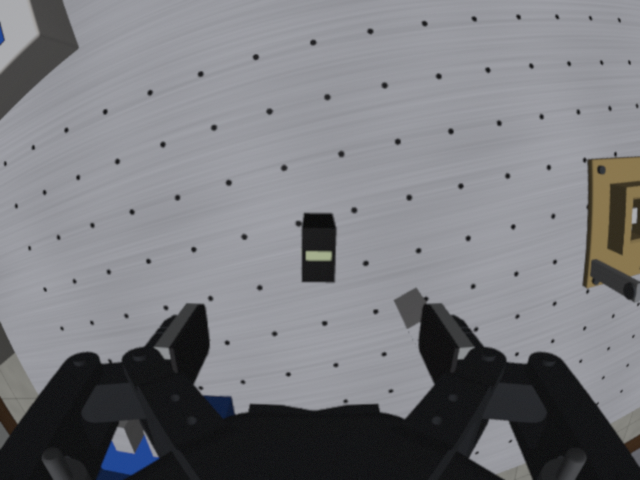

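The cassette is at (318,248), well aligned with the image. The blank is at about (412,307), to its lower right. I'll fit the cassette corners.

```bash
python3 - <<'E'
import cv2
i=cv2.imread('pics/w3.png')[200:295,285:355]
cv2.imwrite('pics/w3z.png',cv2.convertScaleAbs(cv2.resize(i,None,fx=6,fy=6,interpolation=cv2.INTER_CUBIC),alpha=1.6)) 
E
```

```text
(no output)
```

View pics/w3z.png

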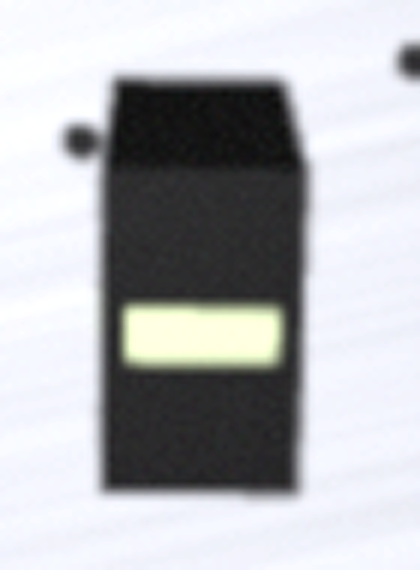

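```bash
python3 - <<'E'
from fit import *
import json
c=json.load(open('w3.json'))
def cr(p,loc):
    a=np.array(loc,float);cc,s=np.cos(p[2]),np.sin(p[2]);return a@np.array([[cc,s,0],[-s,cc,0],[0,0,1]])+[p[0],p[1],0]
L=[((104,169),(-25,-15,70)),((305,167),(-25,15,70)),((298,492),(25,15,70)),((103,490),(25,-15,70)),((114,78),(-25,-15,0)),((285,80),(-25,15,0))]
uv=(np.array([l[0] for l in L])+.5)/6-.5+[285,200];loc=[l[1] for l in L]
for sel in (slice(0,6),slice(0,4)):
    r=least_squares(lambda p:(proj(c,cr(p,loc[sel]),True)-uv[sel]).ravel(),[468,-282,-.24],x_scale=[1,1,.01])
    print(r.x,np.degrees(r.x[2]),r.fun.reshape(-1,2).round(2).tolist())
print(move((r.x[0],r.x[1],130),r.x[2]+np.pi),move((r.x[0],r.x[1],50),r.x[2]+np.pi))
E
```

```text
[ 4.68517857e+02 -2.81597340e+02 -2.48140949e-01] -14.217429090903657 [[-0.64, -0.42], [0.79, 0.19], [0.52, 0.39], [-0.4, 0.52], [-0.3, -0.29], [-0.01, -0.39]]
[ 4.68372323e+02 -2.81618191e+02 -2.46154012e-01] -14.103585992935303 [[-0.77, -0.54], [0.67, 0.0], [0.52, 0.22], [-0.41, 0.41]]
([-0.0267, 0.0059, 0.1011], [-0.01, 0.05, 0.37]) ([-0.0266, 0.0059, 0.1811], [-0.01, 0.05, 0.37])
```

```bash
python3 - <<'E'
from h import *
import json
c=json.load(open('w3.json'))
from cell import eyes
for u,v in ((397,297),(417,288),(427,320),(408,328)):
  p=toz(c,u,v,70,True);print(p, yawR(-.247+np.pi).inv().apply(p-[468.4,-281.6,0]))
E
```

```text
[ 525.46958677 -220.23542759   70.        ] [-40.33414092  73.45546649 -70.        ]
[ 521.47988485 -200.12904416   70.        ] [-31.54959277  91.97616005 -70.        ]
[ 557.74536001 -194.75726073   70.        ] [-65.40104047 106.05167903 -70.        ]
[ 561.11266903 -214.58115358   70.        ] [-73.51301733  87.6527299  -70.        ]
```

>>> {"fn": "servo_tool", "kwargs": {
  "motion": [
    {"dx": -0.01,"dy": 0.003,"dz": 0.04,"rx": 0,"ry": 0,"rz": 0},
    {"dx": -0.0265,"dy": 0.006,"dz": 0.075,"rx": 0,"ry": 0,"rz": 0.4},
    {"dx": -0.0265,"dy": 0.006,"dz": 0.1,"rx": 0,"ry": 0,"rz": 0.4},
    {"dx": -0.0265,"dy": 0.006,"dz": 0.1,"rx": 0,"ry": 0,"rz": 0.4},
    {"dx": -0.0265,"dy": 0.006,"dz": 0.1,"rx": 0,"ry": 0,"rz": 0.4}
  ],
  "gripper": 60,
  "newtons": 35
}}

```text
clock: 3.7
eef_pos: [467.7, -281.9, 131.2]
ee_rot: [-0.0, 0.123, 0.992, 0.0]
wrist_force: [0.1, -0.7, -0.1]
width: 65.5
```

```bash
python3 look.py w4;python3 - <<'E'
import cv2
i=cv2.imread('pics/w4.png')[150:450,120:520]
cv2.imwrite('pics/w4z.png',cv2.convertScaleAbs(cv2.resize(i,None,fx=2,fy=2,interpolation=cv2.INTER_CUBIC),alpha=1.5)) 
E
```

```text
[ 467.71461153 -281.90227979  131.18919764] [-2.70717198e-05  1.23306842e-01  9.92368592e-01  1.78900757e-05] 3.7 0.025348281572403788
```

View pics/w4z.png

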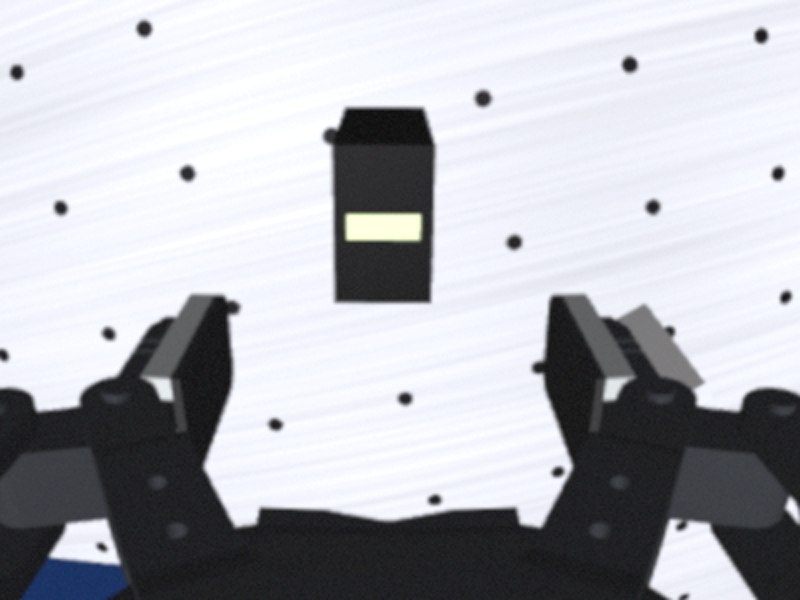

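```bash
python3 - <<'E'
from h import *
import json
c=json.load(open('w4.json'))
P=[toz(c,(u+.5)/2-.5+120,(v+.5)/2-.5+150,70,True) for u,v in ((334,145),(434,145),(431,302),(335,301))]
for p in P:print(p)
print(np.mean(P,0))
E
```

```text
[ 440.82345114 -289.69805985   70.        ]
[ 447.95613458 -261.50766842   70.        ]
[ 496.16279603 -273.6720211    70.        ]
[ 488.52311066 -302.51268303   70.        ]
[ 468.3663731 -281.8476081   70.       ]
```

>>> {"fn": "servo_tool", "kwargs": {
  "motion": [
    {"dx": -0.0007,"dy": 0,"dz": 0.03,"rx": 0,"ry": 0,"rz": 0},
    {"dx": -0.0007,"dy": 0,"dz": 0.06,"rx": 0,"ry": 0,"rz": 0},
    {"dx": -0.0007,"dy": 0,"dz": 0.08,"rx": 0,"ry": 0,"rz": 0},
    {"dx": -0.0007,"dy": 0,"dz": 0.08,"rx": 0,"ry": 0,"rz": 0},
    {"dx": -0.0007,"dy": 0,"dz": 0.08,"rx": 0,"ry": 0,"rz": 0}
  ]
}}

```text
clock: 4.25
eef_pos: [468.7, -283.1, 52.0]
ee_rot: [0.001, 0.124, 0.992, -0.0]
wrist_force: [0.4, -0.8, 1.1]
width: 65.1
```

>>> {"fn": "servo_tool", "kwargs": {
  "motion": [
    {"dx": 0,"dy": 0,"dz": 0,"rx": 0,"ry": 0,"rz": 0},
    {"dx": 0,"dy": 0,"dz": 0,"rx": 0,"ry": 0,"rz": 0},
    {"dx": 0,"dy": 0,"dz": 0,"rx": 0,"ry": 0,"rz": 0},
    {"dx": 0,"dy": 0,"dz": 0,"rx": 0,"ry": 0,"rz": 0},
    {"dx": 0,"dy": 0,"dz": 0,"rx": 0,"ry": 0,"rz": 0},
    {"dx": 0,"dy": 0,"dz": 0,"rx": 0,"ry": 0,"rz": 0},
    {"dx": 0,"dy": 0,"dz": 0,"rx": 0,"ry": 0,"rz": 0},
    {"dx": 0,"dy": 0,"dz": 0,"rx": 0,"ry": 0,"rz": 0},
    {"dx": 0,"dy": 0,"dz": 0,"rx": 0,"ry": 0,"rz": 0},
    {"dx": 0,"dy": 0,"dz": 0,"rx": 0,"ry": 0,"rz": 0}
  ],
  "gripper": 200,
  "newtons": 35
}}

```text
clock: 5.25
eef_pos: [468.7, -283.3, 51.7]
ee_rot: [0.001, 0.124, 0.992, -0.001]
wrist_force: [-1.7, -0.2, 12.2]
width: 29.1
```

>>> {"fn": "servo_tool", "kwargs": {
  "motion": [
    {"dx": 0,"dy": 0,"dz": -0.01,"rx": 0,"ry": 0,"rz": 0},
    {"dx": 0,"dy": 0,"dz": -0.03,"rx": 0,"ry": 0,"rz": 0},
    {"dx": 0,"dy": 0,"dz": -0.06,"rx": 0,"ry": 0,"rz": 0},
    {"dx": 0,"dy": 0,"dz": -0.09,"rx": 0,"ry": 0,"rz": 0},
    {"dx": 0,"dy": 0,"dz": -0.12,"rx": 0,"ry": 0,"rz": 0},
    {"dx": 0,"dy": 0,"dz": -0.14,"rx": 0,"ry": 0,"rz": 0},
    {"dx": 0,"dy": 0,"dz": -0.14,"rx": 0,"ry": 0,"rz": 0},
    {"dx": 0,"dy": 0,"dz": -0.14,"rx": 0,"ry": 0,"rz": 0}
  ]
}}

```text
clock: 6.05
eef_pos: [467.9, -282.6, 190.6]
ee_rot: [0.0, 0.124, 0.992, -0.0]
wrist_force: [-0.7, -0.4, -4.1]
width: 29.0
```

```bash
python3 look.py w5;python3 - <<'E'
import cv2
i=cv2.imread('pics/w5.png')[180:420,180:460]
cv2.imwrite('pics/w5z.png',cv2.convertScaleAbs(cv2.resize(i,None,fx=2.5,fy=2.5,interpolation=cv2.INTER_CUBIC),alpha=2)) 
from h import *
from cell import sensors
st=sensors.read_state();print(st['wrist_force'],st['width'],move((530,123.6,200),np.radians(174.9)))
E
```

```text
[ 467.85548919 -282.59392034  190.58773745] [ 2.63626062e-04  1.23927955e-01  9.92291173e-01 -1.42982606e-04] 6.05 0.026803547039709327
[ 0.35733076  0.42316558 -2.60862757] 28.572748311169306 ([0.0392, 0.4088, -0.01], [0.02, -0.05, -9.14])
```

View pics/w5z.png

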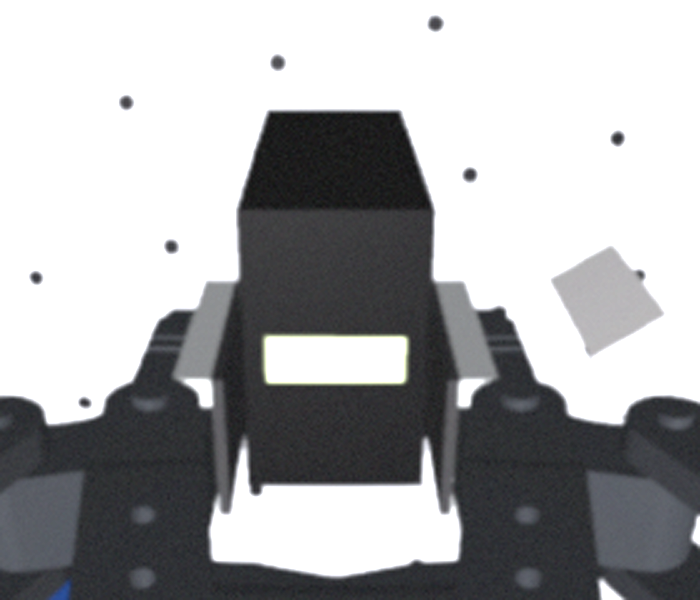

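```bash
python3 - <<'E'
from fit import *
import json
c=json.load(open('w5.json'))
T=yawR(np.radians(165.76));tcp=np.array([467.86,-282.59,190.59])
loc=np.array([(-25,-15,35),(-25,15,35),(25,15,35),(25,-15,35),(-25,-15,-35),(-25,15,-35)],float)
px=[(239,209),(433,209),(421,484),(251,484),(268,111),(401,111)]
uv=(np.array(px)+.5)/2.5-.5+180
W=lambda p:R.from_euler('ZYX',p[3:]).apply(loc)+p[:3]
f=lambda p:np.r_[(proj(c,W(p),True)-uv).ravel(),p[4]*20,p[5]*20]
r=least_squares(f,[468,-282,175,-.247,0,0],x_scale=[1,1,1,.01,.01,.01])
print(r.x,np.degrees(r.x[3:]),T.inv().apply(r.x[:3]-tcp),r.fun.round(2))
E
```

```text
[ 4.68458155e+02 -2.81248233e+02  1.72244455e+02 -2.48336492e-01
 -3.49529744e-03 -1.39506969e-03] [-14.22863288  -0.20026579  -0.07993161] [-0.24972269  1.4476762  18.34554538] [-0.68  0.32  0.73  0.23  0.65 -0.57 -0.73 -0.41 -0.12  0.23  0.16  0.19
 -0.07 -0.03]
```

>>> {"fn": "servo_tool", "kwargs": {
  "motion": [
    {"dx": 0.001,"dy": 0.015,"dz": 0,"rx": 0,"ry": 0,"rz": 0},
    {"dx": 0.004,"dy": 0.045,"dz": 0,"rx": 0,"ry": 0,"rz": -1},
    {"dx": 0.008,"dy": 0.085,"dz": 0,"rx": 0,"ry": 0,"rz": -2},
    {"dx": 0.012,"dy": 0.125,"dz": 0,"rx": 0,"ry": 0,"rz": -3},
    {"dx": 0.016,"dy": 0.165,"dz": 0,"rx": 0,"ry": 0,"rz": -4},
    {"dx": 0.02,"dy": 0.205,"dz": 0,"rx": 0,"ry": 0,"rz": -5},
    {"dx": 0.024,"dy": 0.245,"dz": 0,"rx": 0,"ry": 0,"rz": -6},
    {"dx": 0.028,"dy": 0.285,"dz": 0,"rx": 0,"ry": 0,"rz": -7},
    {"dx": 0.032,"dy": 0.325,"dz": 0,"rx": 0,"ry": 0,"rz": -8},
    {"dx": 0.035,"dy": 0.36,"dz": 0,"rx": 0,"ry": 0,"rz": -9.1},
    {"dx": 0.038,"dy": 0.39,"dz": 0.01,"rx": 0,"ry": 0,"rz": -9.1},
    {"dx": 0.0393,"dy": 0.4073,"dz": 0.025,"rx": 0,"ry": 0,"rz": -9.1},
    {"dx": 0.0393,"dy": 0.4073,"dz": 0.04,"rx": 0,"ry": 0,"rz": -9.1},
    {"dx": 0.0393,"dy": 0.4073,"dz": 0.04,"rx": 0,"ry": 0,"rz": -9.1},
    {"dx": 0.0393,"dy": 0.4073,"dz": 0.04,"rx": 0,"ry": 0,"rz": -9.1},
    {"dx": 0.0393,"dy": 0.4073,"dz": 0.04,"rx": 0,"ry": 0,"rz": -9.1}
  ]
}}

```text
clock: 7.7
eef_pos: [530.1, 121.6, 150.8]
ee_rot: [0.0, 0.045, 0.999, 0.0]
wrist_force: [-0.2, -0.3, -3.4]
width: 29.2
```

```bash
python3 look.py w6;python3 - <<'E'
import cv2
i=cv2.imread('pics/w6.png')[120:400,160:480]
cv2.imwrite('pics/w6z.png',cv2.convertScaleAbs(cv2.resize(i,None,fx=2.5,fy=2,interpolation=cv2.INTER_CUBIC),alpha=1.4))
cv2.imwrite('pics/w6z.png',cv2.convertScaleAbs(cv2.resize(i[:240],None,fx=2.5,fy=2.5,interpolation=cv2.INTER_CUBIC),alpha=1.4))
E
```

```text
[530.0856747  121.61023066 150.76372894] [6.33125568e-05 4.50397798e-02 9.98985192e-01 1.44912599e-05] 7.7 0.00847518419154941
```

View pics/w6z.png

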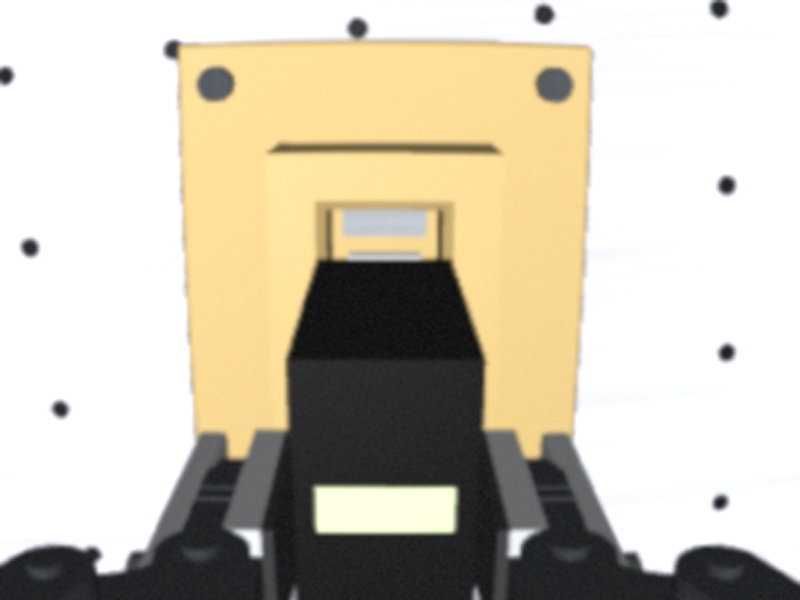

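```bash
python3 - <<'E'
from fit import *
import json
c=json.load(open('w6.json'))
tcp=np.array([530.09,121.61,150.76])
def cr(p,loc):
    a=np.array(loc,float);cc,s=np.cos(p[2]),np.sin(p[2]);return a@np.array([[cc,s,0],[-s,cc,0],[0,0,1]])+[p[0],p[1],p[3] if len(p)>3 else 0]
def go(L,p0,sel=slice(None)):
    uv=((np.array([l[0] for l in L])+.5)/2.5-.5+[160,120])[sel];loc=[l[1] for l in L][sel]
    r=least_squares(lambda p:(proj(c,cr(p,loc),True)-uv).ravel(),p0,x_scale=[1,1,.01,1][:len(p0)])
    print(r.x.round(2),np.degrees(r.x[2]).round(2),r.fun.reshape(-1,2).round(2).tolist());return r.x
L=[((178,45),(-75,-65,12)),((592,47),(-75,65,12)),((267,153),(-43,-33,44)),((503,153),(-43,33,44)),((316,203),(-29.5,-19.5,44)),((453,203),(-29.5,19.5,44)),((331,210),(-26.5,-16.5,41)),((439,210),(-26.5,16.5,41))]
go(L,[530,123,-.09]);go(L,[530,123,-.09],slice(2,8));w=go(L,[530,123,-.09],slice(4,8))
go(L,[530,123,-.09,0],slice(2,8))
K=[((318,262),(-25,-15,-35)),((452,262),(-25,15,-35)),((288,358),(-25,-15,35)),((484,358),(-25,15,35))]
k=go(K,[530,123,-.09,132])
from cell import sensors
s=sensors.read_state();print(2*np.degrees(np.arctan2(s['ee_rot'][2],s['ee_rot'][1])))
E
```

```text
[ 5.3001e+02  1.2315e+02 -9.0000e-02] -5.35 [[-0.71, -0.27], [0.68, -0.5], [-0.34, 0.44], [0.3, 0.74], [-0.39, -0.54], [0.65, -0.37], [-1.82, 0.19], [1.63, 0.33]]
[ 5.2993e+02  1.2324e+02 -9.0000e-02] -5.18 [[-0.38, 0.45], [0.26, 0.48], [-0.39, -0.58], [0.66, -0.57], [-1.8, 0.14], [1.65, 0.14]]
[ 5.3010e+02  1.2322e+02 -9.0000e-02] -5.15 [[-0.42, -0.33], [0.62, -0.35], [-1.82, 0.38], [1.62, 0.36]]
[ 5.3051e+02  1.2320e+02 -9.0000e-02 -4.1800e+00] -5.18 [[0.37, 0.66], [-0.5, 0.69], [0.06, -0.67], [0.21, -0.66], [-1.43, -0.01], [1.28, -0.0]]
[ 5.3104e+02  1.2304e+02 -9.0000e-02  1.3056e+02] -5.19 [[0.27, -0.5], [-0.31, -0.49], [0.22, 0.34], [-0.19, 0.33]]
174.82854472736827
```

>>> {"fn": "servo_tool", "kwargs": {
  "motion": [
    {"dx": 0.0007,"dy": 0,"dz": 0.02,"rx": 0,"ry": 0,"rz": 0},
    {"dx": 0.0007,"dy": 0,"dz": 0.04,"rx": 0,"ry": 0,"rz": 0},
    {"dx": 0.0007,"dy": 0,"dz": 0.046,"rx": 0,"ry": 0,"rz": 0},
    {"dx": 0.0007,"dy": 0,"dz": 0.05,"rx": 0,"ry": 0,"rz": 0},
    {"dx": 0.0007,"dy": 0,"dz": 0.053,"rx": 0,"ry": 0,"rz": 0},
    {"dx": 0.0007,"dy": 0,"dz": 0.056,"rx": 0,"ry": 0,"rz": 0},
    {"dx": 0.0007,"dy": 0,"dz": 0.058,"rx": 0,"ry": 0,"rz": 0},
    {"dx": 0.0007,"dy": 0,"dz": 0.058,"rx": 0,"ry": 0,"rz": 0}
  ]
}}

```text
clock: 8.55
eef_pos: [529.4, 121.8, 92.5]
ee_rot: [0.0, 0.045, 0.999, 0.0]
wrist_force: [0.2, -0.7, -3.6]
width: 29.0
```

No contact yet, so the force is only the cassette's weight. Lowering further.

>>> {"fn": "servo_tool", "kwargs": {
  "motion": [
    {"dx": 0,"dy": 0,"dz": 0.003,"rx": 0,"ry": 0,"rz": 0},
    {"dx": 0,"dy": 0,"dz": 0.006,"rx": 0,"ry": 0,"rz": 0},
    {"dx": 0,"dy": 0,"dz": 0.009,"rx": 0,"ry": 0,"rz": 0},
    {"dx": 0,"dy": 0,"dz": 0.011,"rx": 0,"ry": 0,"rz": 0},
    {"dx": 0,"dy": 0,"dz": 0.0125,"rx": 0,"ry": 0,"rz": 0},
    {"dx": 0,"dy": 0,"dz": 0.0125,"rx": 0,"ry": 0,"rz": 0},
    {"dx": 0,"dy": 0,"dz": 0.0125,"rx": 0,"ry": 0,"rz": 0}
  ]
}}

```text
clock: 9.25
eef_pos: [529.4, 121.8, 79.9]
ee_rot: [-0.0, 0.045, 0.999, -0.0]
wrist_force: [0.4, 0.2, -3.6]
width: 28.5
```

```bash
python3 look.py w7;python3 - <<'E'
import cv2
i=cv2.imread('pics/w7.png')[120:360,160:480]
cv2.imwrite('pics/w7z.png',cv2.convertScaleAbs(cv2.resize(i,None,fx=2.5,fy=2.5,interpolation=cv2.INTER_CUBIC),alpha=1.6))
E
```

```text
[529.40100187 121.79510938  79.88533214] [-1.36123620e-05  4.48208221e-02  9.98995042e-01 -9.01655664e-06] 9.25 0.0032014815840463303
```

View pics/w7z.png

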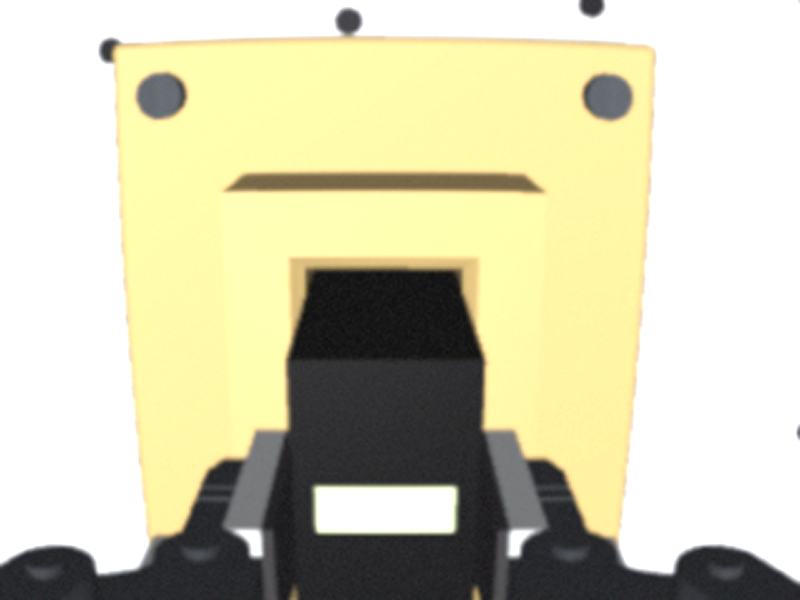

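The cassette is in the well and centred. Lowering a touch more, then releasing.

>>> {"fn": "servo_tool", "kwargs": {
  "motion": [
    {"dx": 0,"dy": 0,"dz": 0.001,"rx": 0,"ry": 0,"rz": 0},
    {"dx": 0,"dy": 0,"dz": 0.0018,"rx": 0,"ry": 0,"rz": 0},
    {"dx": 0,"dy": 0,"dz": 0.0018,"rx": 0,"ry": 0,"rz": 0}
  ]
}}

```text
clock: 9.6
eef_pos: [529.3, 121.8, 78.0]
ee_rot: [-0.0, 0.045, 0.999, -0.0]
wrist_force: [0.4, -1.0, -2.9]
width: 29.3
```

>>> {"fn": "servo_tool", "kwargs": {
  "motion": [
    {"dx": 0,"dy": 0,"dz": 0,"rx": 0,"ry": 0,"rz": 0},
    {"dx": 0,"dy": 0,"dz": 0,"rx": 0,"ry": 0,"rz": 0},
    {"dx": 0,"dy": 0,"dz": 0,"rx": 0,"ry": 0,"rz": 0},
    {"dx": 0,"dy": 0,"dz": 0,"rx": 0,"ry": 0,"rz": 0},
    {"dx": 0,"dy": 0,"dz": 0,"rx": 0,"ry": 0,"rz": 0}
  ],
  "gripper": 90
}}

```text
clock: 10.1
eef_pos: [529.4, 121.8, 78.2]
ee_rot: [0.0, 0.045, 0.999, 0.0]
wrist_force: [-0.5, -0.6, -0.3]
width: 55.3
```

>>> {"fn": "servo_tool", "kwargs": {
  "motion": [
    {"dx": 0,"dy": 0,"dz": -0.02,"rx": 0,"ry": 0,"rz": 0},
    {"dx": 0,"dy": 0,"dz": -0.05,"rx": 0,"ry": 0,"rz": 0},
    {"dx": 0.01,"dy": 0,"dz": -0.09,"rx": 0,"ry": 0,"rz": 0},
    {"dx": 0.03,"dy": 0,"dz": -0.13,"rx": 0,"ry": 0,"rz": 0},
    {"dx": 0.05,"dy": 0,"dz": -0.17,"rx": 0,"ry": 0,"rz": 0},
    {"dx": 0.06,"dy": 0,"dz": -0.21,"rx": 0,"ry": 0,"rz": 0},
    {"dx": 0.06,"dy": 0,"dz": -0.25,"rx": 0,"ry": 0,"rz": 0},
    {"dx": 0.06,"dy": 0,"dz": -0.25,"rx": 0,"ry": 0,"rz": 0},
    {"dx": 0.06,"dy": 0,"dz": -0.25,"rx": 0,"ry": 0,"rz": 0}
  ]
}}

```text
clock: 11.0
eef_pos: [469.9, 127.3, 328.9]
ee_rot: [0.001, 0.045, 0.999, 0.0]
wrist_force: [0.1, -0.1, -0.3]
width: 55.2
```

```bash
python3 look.py w8; python3 - <<'E'
from cell import eyes
import cv2
cv2.imwrite('pics/s8.png',eyes.grab_frame('scene')[:,:,::-1])
i=cv2.imread('pics/s8.png')[180:310,290:430]
cv2.imwrite('pics/s8z.png',cv2.resize(i,None,fx=4,fy=4,interpolation=cv2.INTER_CUBIC))
E
```

```text
[469.87279664 127.25339497 328.90035769] [1.00281483e-03 4.48007984e-02 9.98995408e-01 2.40103865e-04] 11.0 0.0339398249167892
```

View pics/w8.png

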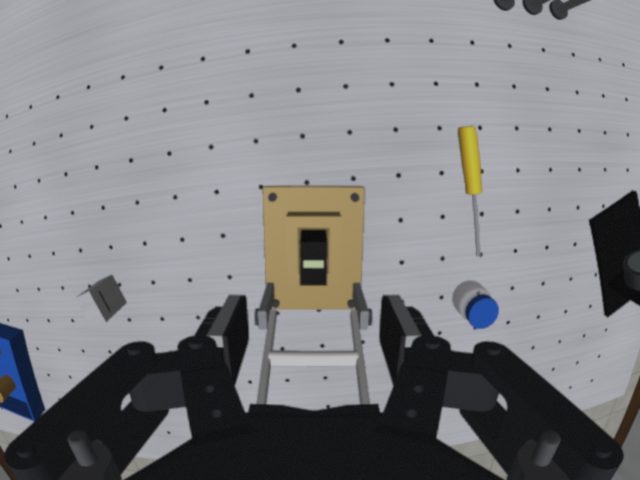

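View pics/s8z.png

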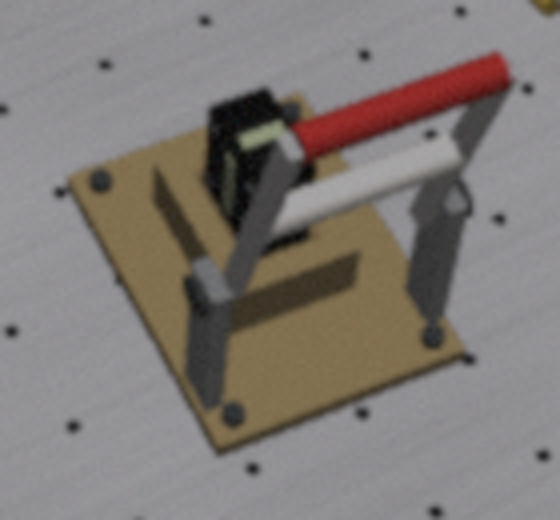

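The cassette rides upright in the well. Next: the bail angle from the top and scene views.

```bash
python3 - <<'E'
from fit import *
import json
from scipy.optimize import minimize_scalar
yw=np.radians(-5.15);cx=np.array([np.cos(yw),np.sin(yw),0]);cy=np.array([-np.sin(yw),np.cos(yw),0])
def bar(t,y=0,r=140,o=(529.9,123.2)): return np.array([o[0],o[1],94])+65*cx+r*(-np.cos(t)*cx+np.array([0,0,np.sin(t)]))+y*cy
def f(uvs,c,o,fish=False):
    g=lambda t:np.abs(proj(c,bar(t,0,140,o),fish)[0]-uvs)
    r=minimize_scalar(lambda t:(g(t)**2).sum(),bounds=(1.4,2.2),method='bounded');return r.x,g(r.x)
print('top',f([288.9,169.],eyes.calibration('top'),(527.7,119.6)))
print('scene',f([389.6,206.1],eyes.calibration('scene'),(531.1,124.8)))
print(bar(1.85),bar(1.75),bar(1.95),bar(0))
E
```

```text
top (np.float64(1.8277918459046048), array([0.17398989, 0.02828509]))
scene (np.float64(1.7993781902507782), array([0.07703246, 0.04086162]))
[633.06448298 113.90206301 228.57852842] [619.49131169 115.12537638 231.75803256] [646.25370558 112.7133539  224.0543601 ] [455.20276666 129.93226045  94.        ]
```

>>> {"fn": "servo_tool", "kwargs": {
  "motion": [
    {"dx": -0.015,"dy": 0,"dz": 0,"rx": 0,"ry": 0,"rz": 8},
    {"dx": -0.03,"dy": 0,"dz": 0,"rx": 0,"ry": 0,"rz": 16},
    {"dx": -0.045,"dy": 0,"dz": 0,"rx": 0,"ry": 0,"rz": 24},
    {"dx": -0.06,"dy": 0,"dz": 0,"rx": 0,"ry": 0,"rz": 32},
    {"dx": -0.075,"dy": 0,"dz": 0,"rx": 0,"ry": 0,"rz": 40},
    {"dx": -0.09,"dy": 0,"dz": 0,"rx": 0,"ry": 0,"rz": 48},
    {"dx": -0.105,"dy": 0,"dz": 0,"rx": 0,"ry": 0,"rz": 56},
    {"dx": -0.12,"dy": 0,"dz": 0,"rx": 0,"ry": 0,"rz": 64},
    {"dx": -0.135,"dy": 0,"dz": 0,"rx": 0,"ry": 0,"rz": 72},
    {"dx": -0.15,"dy": 0.001,"dz": 0,"rx": 0,"ry": 0,"rz": 80},
    {"dx": -0.159,"dy": 0.001,"dz": 0,"rx": 0,"ry": 0,"rz": 88},
    {"dx": -0.159,"dy": 0.001,"dz": 0,"rx": 0,"ry": 0,"rz": 90},
    {"dx": -0.159,"dy": 0.001,"dz": 0,"rx": 0,"ry": 0,"rz": 90},
    {"dx": -0.159,"dy": 0.001,"dz": 0,"rx": 0,"ry": 0,"rz": 90},
    {"dx": -0.159,"dy": 0.001,"dz": 0,"rx": 0,"ry": 0,"rz": 90}
  ],
  "gripper": 60
}}

```text
clock: 12.6
eef_pos: [627.7, 113.9, 327.5]
ee_rot: [-0.0, 0.738, 0.675, -0.0]
wrist_force: [-0.3, -1.1, -0.0]
width: 64.9
```

```bash
python3 look.py w9
```

```text
[627.71552286 113.91320138 327.49576001] [-2.81283382e-04  7.37680009e-01  6.75150313e-01 -4.23753397e-04] 12.6 0.006531411170616546
```

View pics/w9.png

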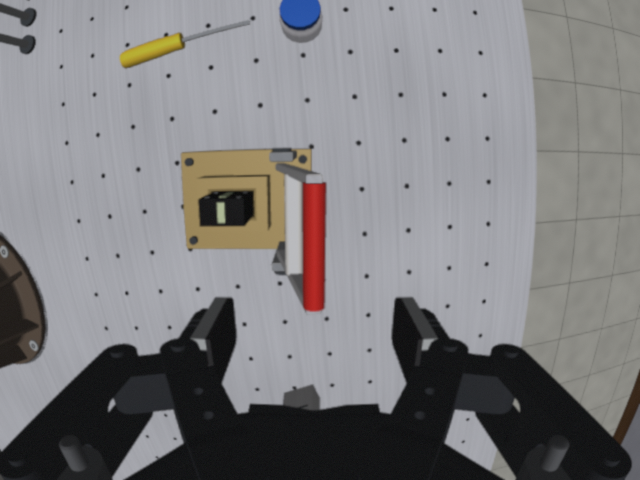

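```bash
python3 - <<'E'
from h import *
import json
c=json.load(open('w9.json'))
for u,v in ((314.5,182),(314.5,310),(314.5,246)): print(toz(c,u,v,230,True))
E
```

```text
[632.20138134 158.84604578 230.        ]
[624.06204399  66.16989137 230.        ]
[628.32376065 114.76373656 230.        ]
```

>>> {"fn": "servo_tool", "kwargs": {
  "motion": [
    {"dx": 0,"dy": 0.0005,"dz": 0.03,"rx": 0,"ry": 0,"rz": 0},
    {"dx": 0,"dy": 0.0005,"dz": 0.06,"rx": 0,"ry": 0,"rz": 0},
    {"dx": 0,"dy": 0.0005,"dz": 0.085,"rx": 0,"ry": 0,"rz": 0},
    {"dx": 0,"dy": 0.0005,"dz": 0.096,"rx": 0,"ry": 0,"rz": 0},
    {"dx": 0,"dy": 0.0005,"dz": 0.096,"rx": 0,"ry": 0,"rz": 0}
  ]
}}

```text
clock: 13.15
eef_pos: [627.8, 113.8, 230.9]
ee_rot: [-0.001, 0.738, 0.675, -0.001]
wrist_force: [-0.5, 0.4, 0.7]
width: 65.4
```

>>> {"fn": "servo_tool", "kwargs": {
  "motion": [
    {"dx": 0,"dy": 0,"dz": 0,"rx": 0,"ry": 0,"rz": 0},
    {"dx": 0,"dy": 0,"dz": 0,"rx": 0,"ry": 0,"rz": 0},
    {"dx": 0,"dy": 0,"dz": 0,"rx": 0,"ry": 0,"rz": 0},
    {"dx": 0,"dy": 0,"dz": 0,"rx": 0,"ry": 0,"rz": 0},
    {"dx": 0,"dy": 0,"dz": 0,"rx": 0,"ry": 0,"rz": 0},
    {"dx": 0,"dy": 0,"dz": 0,"rx": 0,"ry": 0,"rz": 0},
    {"dx": 0,"dy": 0,"dz": 0,"rx": 0,"ry": 0,"rz": 0},
    {"dx": 0,"dy": 0,"dz": 0,"rx": 0,"ry": 0,"rz": 0},
    {"dx": 0,"dy": 0,"dz": 0,"rx": 0,"ry": 0,"rz": 0},
    {"dx": 0,"dy": 0,"dz": 0,"rx": 0,"ry": 0,"rz": 0}
  ],
  "gripper": 255,
  "newtons": 40
}}

```text
clock: 14.15
eef_pos: [628.6, 113.9, 232.1]
ee_rot: [-0.0, 0.738, 0.675, -0.0]
wrist_force: [-0.1, 1.6, 0.6]
width: -0.1
```

The gripper closed on nothing. I'll look.

```bash
python3 look.py w10; python3 - <<'E'
from cell import eyes
import cv2
cv2.imwrite('pics/s10.png',eyes.grab_frame('scene')[:,:,::-1])
i=cv2.imread('pics/s10.png')[110:310,270:470]
cv2.imwrite('pics/s10z.png',cv2.resize(i,None,fx=3,fy=3,interpolation=cv2.INTER_CUBIC))
E
```

```text
[628.55453945 113.88504592 232.06261455] [-1.57236755e-05  7.38087362e-01  6.74705154e-01 -2.74032726e-05] 14.15 0.0013032128832087065
```

View pics/w10.png

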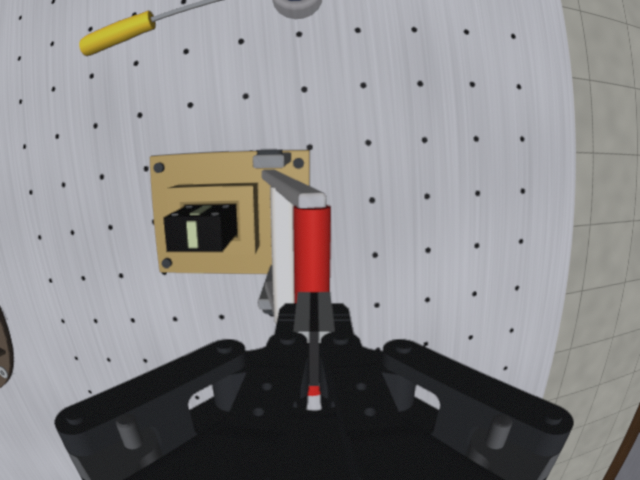

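View pics/s10z.png

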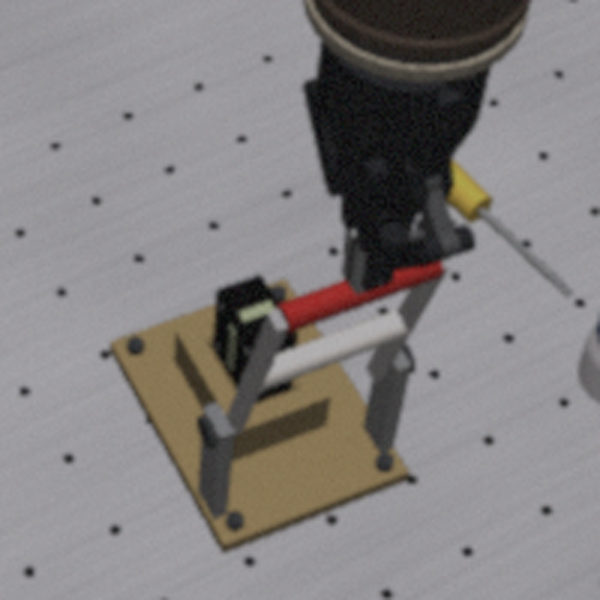

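```bash
python3 - <<'E'
from h import *
import json
from cell import eyes
s=eyes.calibration('scene');
i=cv2.imread('pics/s10.png')[170:240,340:440]
cv2.imwrite('pics/s10y.png',cv2.convertScaleAbs(cv2.resize(i,None,fx=8,fy=8,interpolation=cv2.INTER_CUBIC),alpha=1.6))
i=cv2.imread('pics/w10.png')[190:420,220:400]
cv2.imwrite('pics/w10y.png',cv2.convertScaleAbs(cv2.resize(i,None,fx=2.6,fy=2.6,interpolation=cv2.INTER_CUBIC),alpha=1.8))
for z in (232,213,230,205): print(z,proj(s,[628.6,113.9,z]), proj(json.load(open('w10.json')),[628.6,113.9,z],True))
E
```

```text
232 [[389.02381629 206.46408829]] [[313.89251556 307.10166964]]
213 [[387.69686175 214.01701765]] [[313.83209816 290.76204426]]
230 [[388.88206891 207.27090415]] [[313.88556902 305.22226269]]
205 [[387.15100172 217.12401349]] [[313.80996629 284.78022094]]
```

View pics/s10y.png

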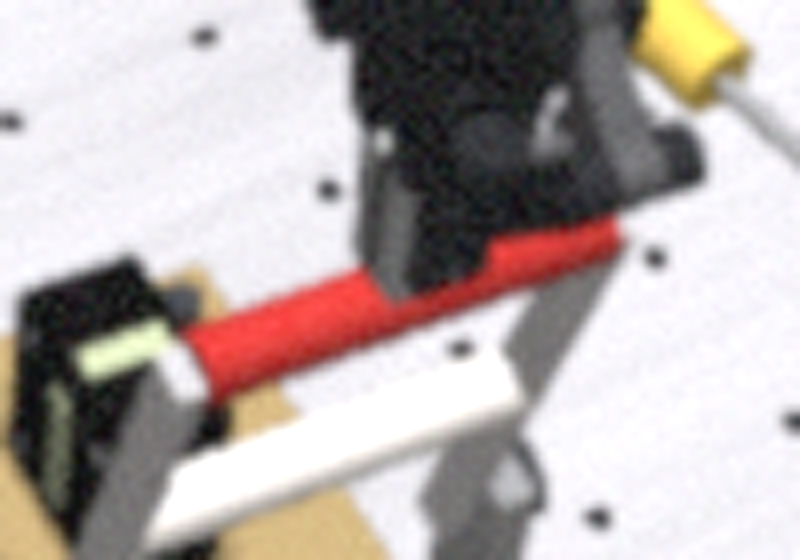

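View pics/w10y.png

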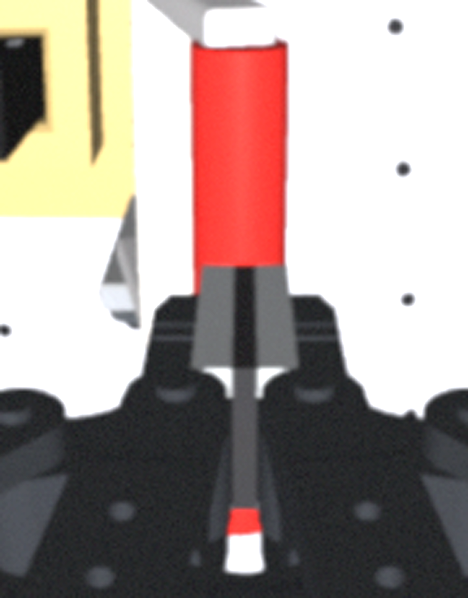

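```bash
python3 - <<'E'
from h import *
import json
from cell import eyes
c=json.load(open('w10.json'));s=eyes.calibration('scene');T=yawR(np.radians(84.85))
tcp=np.array([628.55,113.9,232.06])
for x in (11,-11):
  for z in (25,19,10,0,-10,-20):
    p=tcp+T.apply([x,0,z]); print(x,z,p.round(1),proj(c,p,True).round(1),proj(s,p).round(1))
# bar fit: ends on axis
import itertools
for z in (230,225,220,215,210,205):
    print(z,[toz(c,u,v,z,True).round(1)[:2].tolist() for u,v in ((313,207),)], 16/np.linalg.norm(toz(c,295,240,z,True)-toz(c,330,240,z,True)))
E
```

```text
11 25 [629.5 124.9 207.1] [[313.7 265.7]] [[393.4 214. ]]
11 19 [629.5 124.9 213.1] [[313.7 269.7]] [[393.8 211.7]]
11 10 [629.5 124.9 222.1] [[313.8 276.2]] [[394.5 208.1]]
11 0 [629.5 124.9 232.1] [[313.8 284.2]] [[395.2 204.1]]
11 -10 [629.5 124.9 242.1] [[313.8 293.1]] [[396. 200.]]
11 -20 [629.5 124.9 252.1] [[313.9 303.3]] [[396.8 195.9]]
-11 25 [627.6 102.9 207.1] [[313.7 306. ]] [[381.1 218.6]]
-11 19 [627.6 102.9 213.1] [[313.7 311. ]] [[381.5 216.3]]
-11 10 [627.6 102.9 222.1] [[313.7 319. ]] [[382.1 212.7]]
-11 0 [627.6 102.9 232.1] [[313.8 328.9]] [[382.7 208.7]]
-11 -10 [627.6 102.9 242.1] [[313.8 339.8]] [[383.4 204.7]]
-11 -20 [627.6 102.9 252.1] [[313.8 352. ]] [[384.1 200.5]]
230 [[632.2, 158.1]] 1.0802715586964413
225 [[632.1, 157.3]] 1.0458727611228544
220 [[632.0, 156.4]] 1.0135970616793086
215 [[631.9, 155.6]] 0.9832537877090232
210 [[631.9, 154.7]] 0.954674434997053
205 [[631.8, 153.9]] 0.9277095370183843
```

```bash
python3 - <<'E'
from h import *
import json
from scipy.optimize import least_squares
from cell import eyes
c=json.load(open('w10.json'));s=eyes.calibration('scene');T=yawR(np.radians(84.85))
tcp=np.array([628.55,113.9,232.06])
f=lambda q:(proj(s,[tcp+T.apply([x+q[2],q[0],q[1]]) for x in (-11,11)])-[(390,207.3),(401.3,201.3)]).ravel()
r=least_squares(f,[5,10,0]);print('scene d,z,xoff',r.x,r.fun)
# wrist: gray near tip corners zoom (203,265),(287,265) , bottom (191,366),(298,366)
for (a,b,row) in ((203,287,265),(191,298,366)):
    u=[(220+(t+.5)/2.6-.5,190+(row+.5)/2.6-.5) for t in(a,b)]
    for x in (11,0,-11):
        g=lambda q:(proj(c,[tcp+T.apply([x,q[0]-q[2],q[1]]),tcp+T.apply([x,q[0]+q[2],q[1]])],True)-u).ravel()
        r=least_squares(g,[0,0,8]);print(x,'wrist mid,z,halfwidth',r.x.round(1),abs(r.fun).max().round(2))
E
```

```text
scene d,z,xoff [-21.09015645  33.10777463  27.98085637] [-0.29878198 -0.81404659  0.30047869  0.81866939]
11 wrist mid,z,halfwidth [ 0.  -8.4  6.7] 0.0
0 wrist mid,z,halfwidth [ 0.1 17.9  7.9] 0.0
-11 wrist mid,z,halfwidth [ 0.1 44.3  9.1] 0.0
11 wrist mid,z,halfwidth [ -0.1 -41.8   6.8] 0.0
0 wrist mid,z,halfwidth [ -0.  -21.7   8. ] 0.0
-11 wrist mid,z,halfwidth [-0.  -1.6  9.3] 0.0
```

Fingers closed to zero just above the bar, so the tips evidently sit on or above it. I'll lift, open and take a lower grip.

>>> {"fn": "servo_tool", "kwargs": {
  "motion": [
    {"dx": 0,"dy": 0,"dz": -0.03,"rx": 0,"ry": 0,"rz": 0},
    {"dx": 0,"dy": 0,"dz": -0.03,"rx": 0,"ry": 0,"rz": 0}
  ]
}}

```text
clock: 14.45
eef_pos: [630.2, 114.1, 265.3]
ee_rot: [0.001, 0.738, 0.675, 0.002]
wrist_force: [0.8, 0.3, 1.1]
width: 0.1
```

>>> {"fn": "servo_tool", "kwargs": {
  "motion": [
    {"dx": 0,"dy": 0,"dz": 0,"rx": 0,"ry": 0,"rz": 0},
    {"dx": 0,"dy": 0,"dz": 0,"rx": 0,"ry": 0,"rz": 0},
    {"dx": 0,"dy": 0,"dz": 0,"rx": 0,"ry": 0,"rz": 0},
    {"dx": 0,"dy": 0,"dz": 0,"rx": 0,"ry": 0,"rz": 0},
    {"dx": 0,"dy": 0,"dz": 0,"rx": 0,"ry": 0,"rz": 0},
    {"dx": 0,"dy": 0,"dz": 0,"rx": 0,"ry": 0,"rz": 0},
    {"dx": 0,"dy": 0,"dz": 0,"rx": 0,"ry": 0,"rz": 0}
  ],
  "gripper": 60
}}

```text
clock: 15.15
eef_pos: [628.5, 113.9, 262.0]
ee_rot: [-0.0, 0.738, 0.675, -0.0]
wrist_force: [0.2, -0.1, -0.9]
width: 65.7
```

```bash
python3 look.py w11; python3 - <<'E'
from cell import eyes
import cv2, numpy as np
a=eyes.grab_frame('scene')[:,:,::-1];b=eyes.grab_frame('top')[:,:,::-1]
cv2.imwrite('pics/s11.png',a);cv2.imwrite('pics/t11.png',b)
z=lambda i:cv2.resize(i,(400,480),interpolation=cv2.INTER_CUBIC)
cv2.imwrite('pics/st11.png',cv2.convertScaleAbs(np.hstack([z(a[130:250,330:430]),z(b[110:230,240:340])]),alpha=1.5))
E
```

```text
[628.53078472 113.89377043 262.01437562] [-3.86030171e-05  7.38089517e-01  6.74702794e-01 -5.88953667e-05] 15.15 0.0034258758513792138
```

View pics/st11.png

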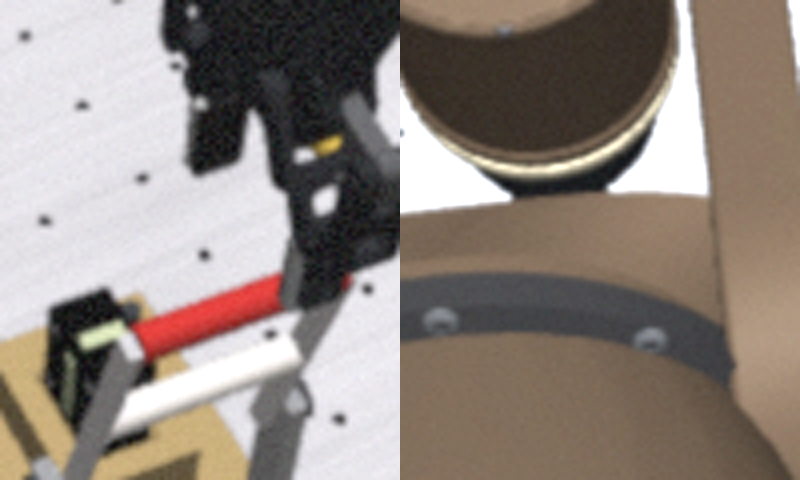

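View pics/w11.png

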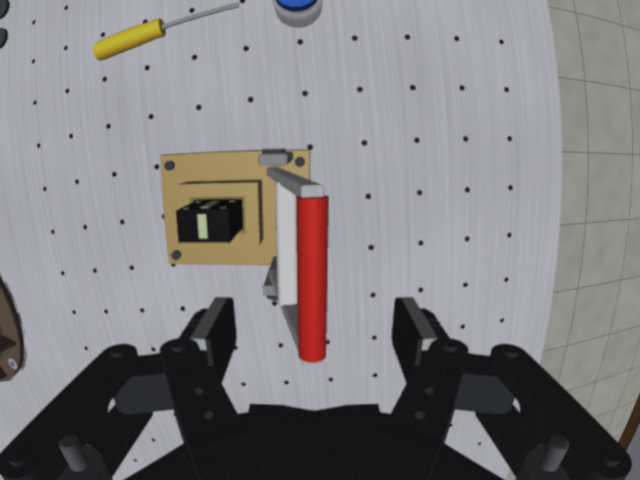

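```bash
python3 - <<'E'
from h import *
import json
from scipy.optimize import least_squares
C={k:json.load(open(k+'.json')) for k in('w9','w10','w11')}
for name,obs in (('far',{'w9':(314.5,181.5),'w10':(313,207),'w11':(313,195.5)}),('near',{'w9':(314.5,310.5),'w11':(313,360.5)})):
    f=lambda p:np.concatenate([proj(C[k],p,True)[0]-v for k,v in obs.items()])
    r=least_squares(f,[630,110,230]);print(name,r.x,r.fun.round(2))
# well-known heights check: cassette top z in w9/w11 not needed
E
```

```text
far [632.42117861 160.88399775 246.15759176] [ 0.12 -0.16 -0.08 -0.14  0.01  0.28]
near [624.12930217  68.39318536 235.48746479] [-0.16 -0.    0.12  0.  ]
```

The views agree that the bar's centre is at z of at least 230, so the real tips sit well behind the stated 19 mm. I'll lower to TCP z≈206, which is safe under either reading.

>>> {"fn": "servo_tool", "kwargs": {
  "motion": [
    {"dx": 0,"dy": 0,"dz": 0.02,"rx": 0,"ry": 0,"rz": 0},
    {"dx": 0,"dy": 0,"dz": 0.035,"rx": 0,"ry": 0,"rz": 0},
    {"dx": 0,"dy": 0,"dz": 0.046,"rx": 0,"ry": 0,"rz": 0},
    {"dx": 0,"dy": 0,"dz": 0.051,"rx": 0,"ry": 0,"rz": 0},
    {"dx": 0,"dy": 0,"dz": 0.056,"rx": 0,"ry": 0,"rz": 0},
    {"dx": 0,"dy": 0,"dz": 0.056,"rx": 0,"ry": 0,"rz": 0}
  ]
}}

```text
clock: 15.9
eef_pos: [628.5, 113.9, 205.9]
ee_rot: [-0.0, 0.738, 0.675, -0.0]
wrist_force: [0.3, -0.2, -1.0]
width: 65.3
```

```bash
python3 look.py w12; python3 - <<'E'
from cell import eyes
import cv2, numpy as np
a=eyes.grab_frame('scene')[:,:,::-1];cv2.imwrite('pics/s12.png',a)
b=cv2.imread('pics/w12.png')
z=lambda i:cv2.resize(i,(400,480),interpolation=cv2.INTER_CUBIC)
cv2.imwrite('pics/st12.png',cv2.convertScaleAbs(np.hstack([z(a[130:250,330:430]),z(b[160:448,200:440])]),alpha=1.5))
E
```

```text
[628.52475477 113.88585375 205.85537681] [-8.34931594e-05  7.38100246e-01  6.74691044e-01 -1.21431857e-04] 15.9 0.010755181242668891
```

View pics/st12.png

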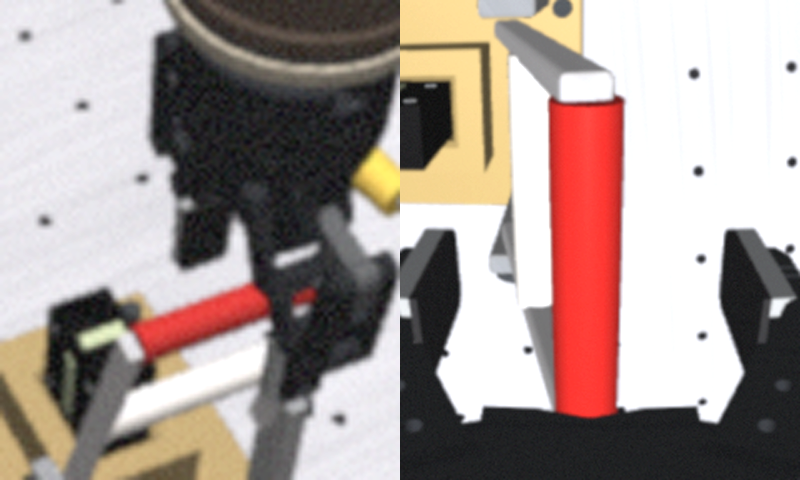

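>>> {"fn": "servo_tool", "kwargs": {
  "motion": [
    {"dx": 0,"dy": 0,"dz": 0,"rx": 0,"ry": 0,"rz": 0},
    {"dx": 0,"dy": 0,"dz": 0,"rx": 0,"ry": 0,"rz": 0},
    {"dx": 0,"dy": 0,"dz": 0,"rx": 0,"ry": 0,"rz": 0},
    {"dx": 0,"dy": 0,"dz": 0,"rx": 0,"ry": 0,"rz": 0},
    {"dx": 0,"dy": 0,"dz": 0,"rx": 0,"ry": 0,"rz": 0},
    {"dx": 0,"dy": 0,"dz": 0,"rx": 0,"ry": 0,"rz": 0},
    {"dx": 0,"dy": 0,"dz": 0,"rx": 0,"ry": 0,"rz": 0},
    {"dx": 0,"dy": 0,"dz": 0,"rx": 0,"ry": 0,"rz": 0},
    {"dx": 0,"dy": 0,"dz": 0,"rx": 0,"ry": 0,"rz": 0}
  ],
  "gripper": 255,
  "newtons": 40
}}

```text
clock: 16.9
eef_pos: [628.5, 113.9, 206.3]
ee_rot: [0.0, 0.738, 0.675, 0.0]
wrist_force: [-2.7, 0.1, 6.2]
width: 14.8
```

The bar is pinched (14.8 mm). Now swinging the bail along its arc in stages, watching the force.

>>> {"fn": "servo_tool", "kwargs": {
  "motion": [
    {"dx": 0,"dy": -0.0082,"dz": -0.0018,"rx": 0,"ry": 0,"rz": 0},
    {"dx": 0,"dy": -0.0179,"dz": -0.0032,"rx": 0,"ry": 0,"rz": 0},
    {"dx": 0,"dy": -0.0291,"dz": -0.0039,"rx": 0,"ry": 0,"rz": 0},
    {"dx": 0,"dy": -0.0431,"dz": -0.0037,"rx": 0,"ry": 0,"rz": 0},
    {"dx": 0,"dy": -0.057,"dz": -0.002,"rx": 0,"ry": 0,"rz": 0},
    {"dx": 0,"dy": -0.057,"dz": -0.002,"rx": 0,"ry": 0,"rz": 0}
  ]
}}

```text
clock: 17.5
eef_pos: [571.4, 119.2, 208.8]
ee_rot: [0.0, 0.738, 0.675, 0.001]
wrist_force: [-6.5, 2.2, 8.9]
width: 14.7
```

>>> {"fn": "servo_tool", "kwargs": {
  "motion": [
    {"dx": 0,"dy": -0.0136,"dz": 0.0031,"rx": 0,"ry": 0,"rz": 0},
    {"dx": 0,"dy": -0.0269,"dz": 0.0075,"rx": 0,"ry": 0,"rz": 0},
    {"dx": 0,"dy": -0.0397,"dz": 0.0132,"rx": 0,"ry": 0,"rz": 0},
    {"dx": 0,"dy": -0.0518,"dz": 0.0202,"rx": 0,"ry": 0,"rz": 0},
    {"dx": 0,"dy": -0.0632,"dz": 0.0283,"rx": 0,"ry": 0,"rz": 0},
    {"dx": 0,"dy": -0.0737,"dz": 0.0376,"rx": 0,"ry": 0,"rz": 0},
    {"dx": 0,"dy": -0.0737,"dz": 0.0376,"rx": 0,"ry": 0,"rz": 0}
  ]
}}

```text
clock: 18.2
eef_pos: [498.2, 125.9, 169.8]
ee_rot: [0.0, 0.738, 0.675, 0.0]
wrist_force: [5.3, 3.9, -15.0]
width: 14.5
```

```bash
python3 look.py w13; python3 - <<'E'
from cell import eyes
import cv2, numpy as np
a=eyes.grab_frame('scene')[:,:,::-1];cv2.imwrite('pics/s13.png',a)
b=cv2.imread('pics/w13.png')
z=lambda i:cv2.resize(i,(400,480),interpolation=cv2.INTER_CUBIC)
cv2.imwrite('pics/st13.png',cv2.convertScaleAbs(np.hstack([z(a[170:290,310:410]),z(b[160:448,200:440])]),alpha=1.5))
E
```

```text
[498.18887724 125.91700518 169.77097084] [7.91242304e-05 7.38059718e-01 6.74735292e-01 3.64428226e-04] 18.2 0.03200250163667868
```

View pics/st13.png

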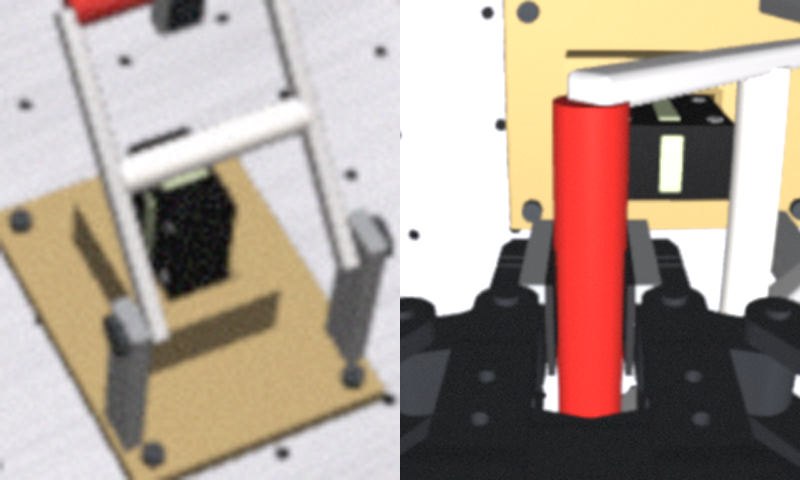

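>>> {"fn": "servo_tool", "kwargs": {
  "motion": [
    {"dx": 0,"dy": -0.0085,"dz": 0.011,"rx": 0,"ry": 0,"rz": 0},
    {"dx": 0,"dy": -0.0164,"dz": 0.0224,"rx": 0,"ry": 0,"rz": 0},
    {"dx": 0,"dy": -0.0236,"dz": 0.0343,"rx": 0,"ry": 0,"rz": 0},
    {"dx": 0,"dy": -0.0297,"dz": 0.0467,"rx": 0,"ry": 0,"rz": 0},
    {"dx": 0,"dy": -0.0321,"dz": 0.0531,"rx": 0,"ry": 0,"rz": 0},
    {"dx": 0,"dy": -0.0321,"dz": 0.0531,"rx": 0,"ry": 0,"rz": 0}
  ]
}}

```text
clock: 18.9
eef_pos: [464.7, 128.9, 116.5]
ee_rot: [-0.001, 0.738, 0.675, -0.001]
wrist_force: [-6.1, 9.1, -2.9]
width: 14.5
```

>>> {"fn": "servo_tool", "kwargs": {
  "motion": [
    {"dx": 0,"dy": 0,"dz": 0,"rx": 0,"ry": 0,"rz": 0},
    {"dx": 0,"dy": 0,"dz": 0,"rx": 0,"ry": 0,"rz": 0},
    {"dx": 0,"dy": 0,"dz": 0,"rx": 0,"ry": 0,"rz": 0},
    {"dx": 0,"dy": 0,"dz": 0,"rx": 0,"ry": 0,"rz": 0},
    {"dx": 0,"dy": 0,"dz": -0.02,"rx": 0,"ry": 0,"rz": 0},
    {"dx": 0,"dy": 0,"dz": -0.05,"rx": 0,"ry": 0,"rz": 0},
    {"dx": 0,"dy": 0,"dz": -0.08,"rx": 0,"ry": 0,"rz": 0},
    {"dx": 0,"dy": 0,"dz": -0.08,"rx": 0,"ry": 0,"rz": 0}
  ],
  "gripper": 145
}}

```text
clock: 19.7
eef_pos: [468.6, 128.8, 200.8]
ee_rot: [0.001, 0.738, 0.675, 0.002]
wrist_force: [0.4, 0.3, -0.8]
width: 37.0
```

>>> {"fn": "servo_tool", "kwargs": {
  "motion": [
    {"dx": 0,"dy": 0,"dz": 0,"rx": 0,"ry": 0,"rz": 0},
    {"dx": 0,"dy": 0,"dz": 0,"rx": 0,"ry": 0,"rz": 0},
    {"dx": 0,"dy": 0,"dz": 0,"rx": 0,"ry": 0,"rz": 0},
    {"dx": 0,"dy": 0,"dz": 0,"rx": 0,"ry": 0,"rz": 0},
    {"dx": 0,"dy": 0,"dz": 0,"rx": 0,"ry": 0,"rz": 0}
  ],
  "gripper": 255
}}

```text
clock: 20.2
eef_pos: [466.2, 128.4, 196.9]
ee_rot: [-0.0, 0.738, 0.675, -0.0]
wrist_force: [-0.4, 0.6, 0.0]
width: -0.3
```

```bash
python3 look.py w14; python3 - <<'E'
from cell import eyes
import cv2, numpy as np
a=eyes.grab_frame('scene')[:,:,::-1];cv2.imwrite('pics/s14.png',a)
b=cv2.imread('pics/w14.png')
z=lambda i:cv2.resize(i,(400,480),interpolation=cv2.INTER_CUBIC)
cv2.imwrite('pics/st14.png',cv2.convertScaleAbs(np.hstack([z(a[140:290,285:410]),z(b[100:436,180:460])]),alpha=1.5))
E
```

```text
[466.16081619 128.41992043 196.91047118] [-2.39519485e-04  7.38094786e-01  6.74696869e-01 -4.04844898e-04] 20.2 0.005885805411622222
```

View pics/st14.png

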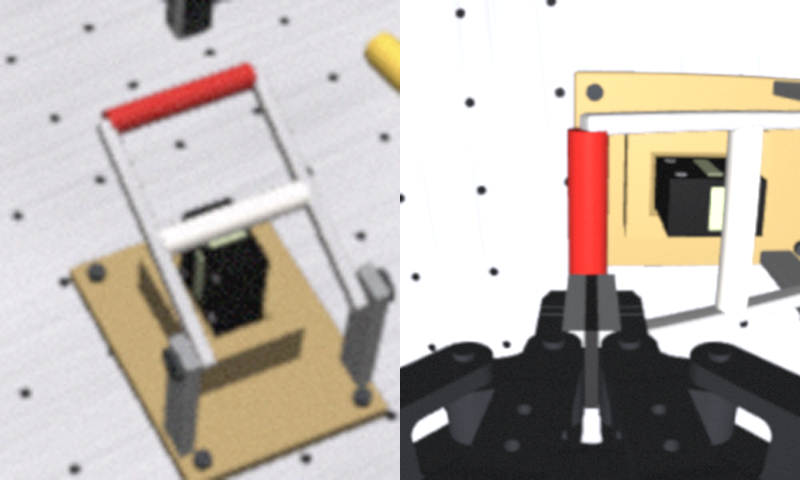

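```bash
cat >> h.py <<'E'
yw=np.radians(-5.15);cxv=np.array([np.cos(yw),np.sin(yw),0]);cyv=np.array([-np.sin(yw),np.cos(yw),0])
def bar(t,y=0,r=140,o=(529.9,123.2)): return np.array([o[0],o[1],94])+65*cxv+r*(-np.cos(t)*cxv+np.array([0,0,np.sin(t)]))+y*cyv
E
python3 - <<'E'
from h import *
from cell import eyes
s=eyes.calibration('scene')
for t in np.arange(0,.7,.1): print(round(t,2),proj(s,bar(t,0,140,(531.1,124.8))).round(1),bar(t).round(1))
E
```

```text
0.0 [[337.6 186.1]] [455.2 129.9  94. ]
0.1 [[338.  181.4]] [455.9 129.9 108. ]
0.2 [[338.8 177.3]] [458.  129.7 121.8]
0.3 [[340.  173.6]] [461.4 129.4 135.4]
0.4 [[341.5 170.6]] [466.2 128.9 148.5]
0.5 [[343.3 168.2]] [472.3 128.4 161.1]
0.6 [[345.5 166.4]] [479.6 127.7 173. ]
```

>>> {"fn": "servo_tool", "kwargs": {
  "motion": [
    {"dx": 0,"dy": 0,"dz": 0.012,"rx": 0,"ry": 0,"rz": 0},
    {"dx": 0,"dy": 0,"dz": 0.02,"rx": 0,"ry": 0,"rz": 0},
    {"dx": 0,"dy": 0,"dz": 0.027,"rx": 0,"ry": 0,"rz": 0},
    {"dx": 0,"dy": 0,"dz": 0.027,"rx": 0,"ry": 0,"rz": 0}
  ]
}}

```text
clock: 20.7
eef_pos: [465.6, 128.3, 169.1]
ee_rot: [-0.001, 0.738, 0.675, -0.001]
wrist_force: [0.7, -0.0, 1.1]
width: -0.1
```

>>> {"fn": "servo_tool", "kwargs": {
  "motion": [
    {"dx": 0,"dy": 0,"dz": 0.004,"rx": 0,"ry": 0,"rz": 0},
    {"dx": 0,"dy": 0,"dz": 0.008,"rx": 0,"ry": 0,"rz": 0},
    {"dx": 0,"dy": 0,"dz": 0.012,"rx": 0,"ry": 0,"rz": 0},
    {"dx": 0,"dy": 0,"dz": 0.012,"rx": 0,"ry": 0,"rz": 0}
  ]
}}

```text
clock: 21.1
eef_pos: [466.2, 128.4, 157.9]
ee_rot: [-0.0, 0.738, 0.675, -0.0]
wrist_force: [0.1, 1.0, -0.1]
width: -0.2
```

>>> {"fn": "servo_tool", "kwargs": {
  "motion": [
    {"dx": 0,"dy": 0,"dz": 0.003,"rx": 0,"ry": 0,"rz": 0},
    {"dx": 0,"dy": 0,"dz": 0.006,"rx": 0,"ry": 0,"rz": 0},
    {"dx": 0,"dy": 0,"dz": 0.008,"rx": 0,"ry": 0,"rz": 0},
    {"dx": 0,"dy": 0,"dz": 0.008,"rx": 0,"ry": 0,"rz": 0}
  ]
}}

```text
clock: 21.5
eef_pos: [466.3, 128.4, 150.1]
ee_rot: [-0.0, 0.738, 0.675, -0.0]
wrist_force: [-0.3, 0.3, -0.3]
width: 0.2
```

>>> {"fn": "servo_tool", "kwargs": {
  "motion": [
    {"dx": 0,"dy": 0,"dz": 0.003,"rx": 0,"ry": 0,"rz": 0},
    {"dx": 0,"dy": -0.0005,"dz": 0.006,"rx": 0,"ry": 0,"rz": 0},
    {"dx": 0,"dy": -0.001,"dz": 0.01,"rx": 0,"ry": 0,"rz": 0},
    {"dx": 0,"dy": -0.001,"dz": 0.01,"rx": 0,"ry": 0,"rz": 0}
  ]
}}

```text
clock: 21.9
eef_pos: [465.0, 128.5, 140.0]
ee_rot: [-0.0, 0.738, 0.675, -0.0]
wrist_force: [-0.2, 0.5, -0.4]
width: 0.1
```

```bash
python3 look.py w15; python3 - <<'E'
from cell import eyes
import cv2, numpy as np
a=eyes.grab_frame('scene')[:,:,::-1];cv2.imwrite('pics/s15.png',a)
b=cv2.imread('pics/w15.png')
z=lambda i:cv2.resize(i,(400,480),interpolation=cv2.INTER_CUBIC)
cv2.imwrite('pics/st15.png',cv2.convertScaleAbs(np.hstack([z(a[140:290,285:410]),z(b[100:436,180:460])]),alpha=1.5))
E
```

```text
[464.96744325 128.54042267 140.00837246] [-2.25110220e-04  7.38108278e-01  6.74682163e-01 -3.12117188e-04] 21.9 0.009285025940498999
```

View pics/st15.png

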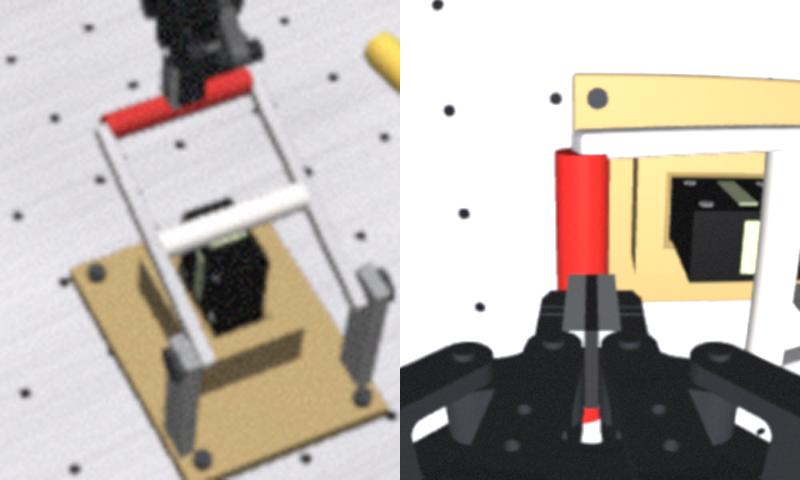

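>>> {"fn": "servo_tool", "kwargs": {
  "motion": [
    {"dx": 0,"dy": -0.003,"dz": 0.002,"rx": 0,"ry": 0,"rz": 0},
    {"dx": 0,"dy": -0.003,"dz": 0.004,"rx": 0,"ry": 0,"rz": 0},
    {"dx": 0,"dy": -0.003,"dz": 0.006,"rx": 0,"ry": 0,"rz": 0},
    {"dx": 0,"dy": -0.003,"dz": 0.006,"rx": 0,"ry": 0,"rz": 0}
  ]
}}

```text
clock: 22.4
eef_pos: [461.8, 128.9, 134.2]
ee_rot: [-0.0, 0.738, 0.675, -0.0]
wrist_force: [-1.7, 0.9, 2.3]
width: 0.1
```

>>> {"fn": "servo_tool", "kwargs": {
  "motion": [
    {"dx": 0,"dy": 0,"dz": 0.002,"rx": 0,"ry": 0,"rz": 0},
    {"dx": 0,"dy": 0,"dz": 0.004,"rx": 0,"ry": 0,"rz": 0},
    {"dx": 0,"dy": 0,"dz": 0.006,"rx": 0,"ry": 0,"rz": 0},
    {"dx": 0,"dy": 0,"dz": 0.006,"rx": 0,"ry": 0,"rz": 0}
  ]
}}

```text
clock: 22.8
eef_pos: [461.7, 128.8, 128.1]
ee_rot: [-0.0, 0.738, 0.675, -0.001]
wrist_force: [-1.9, -0.2, 0.8]
width: 0.1
```

```bash
python3 look.py w16; python3 - <<'E'
from cell import eyes
import cv2, numpy as np
a=eyes.grab_frame('scene')[:,:,::-1];cv2.imwrite('pics/s16.png',a)
b=cv2.imread('pics/w16.png')
z=lambda i:cv2.resize(i,(400,480),interpolation=cv2.INTER_CUBIC)
cv2.imwrite('pics/st16.png',cv2.convertScaleAbs(np.hstack([z(a[140:290,285:410]),z(b[100:436,180:460])]),alpha=1.5))
E
```

```text
[461.68434753 128.75541009 128.09080784] [-3.49064292e-04  7.38095732e-01  6.74695709e-01 -5.19291819e-04] 22.8 0.005269450347502075
```

View pics/st16.png

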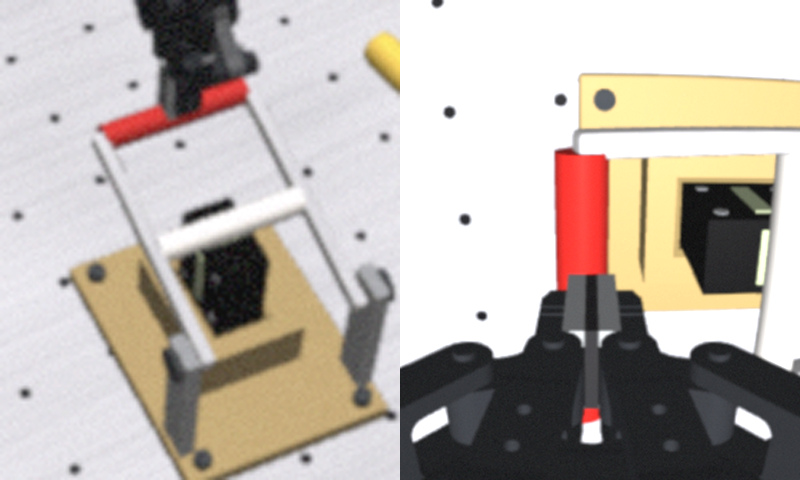

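Contact confirmed: the bar now follows the fingertips, which press at about TCP−11 mm. Continuing down in small steps.

>>> {"fn": "servo_tool", "kwargs": {
  "motion": [
    {"dx": 0,"dy": -0.001,"dz": 0.003,"rx": 0,"ry": 0,"rz": 0},
    {"dx": 0,"dy": -0.0025,"dz": 0.006,"rx": 0,"ry": 0,"rz": 0},
    {"dx": 0,"dy": -0.004,"dz": 0.009,"rx": 0,"ry": 0,"rz": 0},
    {"dx": 0,"dy": -0.0045,"dz": 0.012,"rx": 0,"ry": 0,"rz": 0}
  ]
}}

```text
clock: 23.3
eef_pos: [458.3, 129.3, 116.3]
ee_rot: [0.0, 0.738, 0.675, 0.0]
wrist_force: [1.8, -0.1, 5.2]
width: -0.1
```

>>> {"fn": "servo_tool", "kwargs": {
  "motion": [
    {"dx": 0,"dy": -0.0005,"dz": 0.002,"rx": 0,"ry": 0,"rz": 0},
    {"dx": 0,"dy": -0.001,"dz": 0.004,"rx": 0,"ry": 0,"rz": 0}
  ]
}}

```text
clock: 23.5
eef_pos: [457.3, 129.4, 112.3]
ee_rot: [0.0, 0.738, 0.675, 0.0]
wrist_force: [2.6, -0.7, 5.4]
width: 0.0
```

>>> {"fn": "servo_tool", "kwargs": {
  "motion": [
    {"dx": 0,"dy": 0,"dz": 0.002,"rx": 0,"ry": 0,"rz": 0},
    {"dx": 0,"dy": -0.0005,"dz": 0.004,"rx": 0,"ry": 0,"rz": 0},
    {"dx": 0,"dy": -0.0005,"dz": 0.006,"rx": 0,"ry": 0,"rz": 0}
  ]
}}

```text
clock: 23.8
eef_pos: [456.4, 129.4, 106.3]
ee_rot: [-0.0, 0.738, 0.675, -0.0]
wrist_force: [0.9, 1.0, 5.3]
width: 0.1
```

>>> {"fn": "servo_tool", "kwargs": {
  "motion": [
    {"dx": 0,"dy": 0,"dz": 0.002,"rx": 0,"ry": 0,"rz": 0},
    {"dx": 0,"dy": -0.0005,"dz": 0.004,"rx": 0,"ry": 0,"rz": 0},
    {"dx": 0,"dy": -0.0005,"dz": 0.006,"rx": 0,"ry": 0,"rz": 0}
  ]
}}

```text
clock: 24.1
eef_pos: [455.7, 129.5, 100.2]
ee_rot: [-0.0, 0.738, 0.675, -0.0]
wrist_force: [1.5, 2.1, 6.6]
width: 0.1
```

>>> {"fn": "servo_tool", "kwargs": {
  "motion": [
    {"dx": 0,"dy": 0,"dz": 0.001,"rx": 0,"ry": 0,"rz": 0},
    {"dx": 0,"dy": 0,"dz": 0.002,"rx": 0,"ry": 0,"rz": 0},
    {"dx": 0,"dy": 0,"dz": 0.002,"rx": 0,"ry": 0,"rz": 0}
  ]
}}

```text
clock: 24.4
eef_pos: [455.5, 129.5, 98.2]
ee_rot: [-0.0, 0.738, 0.675, -0.0]
wrist_force: [0.1, 1.5, 4.0]
width: -0.1
```

>>> {"fn": "servo_tool", "kwargs": {
  "motion": [
    {"dx": 0,"dy": 0,"dz": 0.001,"rx": 0,"ry": 0,"rz": 0},
    {"dx": 0,"dy": 0,"dz": 0.0015,"rx": 0,"ry": 0,"rz": 0}
  ]
}}

```text
clock: 24.6
eef_pos: [455.4, 129.5, 96.7]
ee_rot: [-0.0, 0.738, 0.675, -0.0]
wrist_force: [-1.1, 2.1, 5.3]
width: -0.3
```

>>> {"fn": "servo_tool", "kwargs": {
  "motion": [
    {"dx": 0,"dy": 0,"dz": 0.001,"rx": 0,"ry": 0,"rz": 0},
    {"dx": 0,"dy": 0,"dz": 0.0015,"rx": 0,"ry": 0,"rz": 0}
  ]
}}

```text
clock: 24.8
eef_pos: [455.3, 129.5, 95.2]
ee_rot: [-0.0, 0.738, 0.675, -0.0]
wrist_force: [-0.5, 2.5, 6.6]
width: -0.2
```

>>> {"fn": "servo_tool", "kwargs": {
  "motion": [
    {"dx": 0,"dy": 0,"dz": 0.001,"rx": 0,"ry": 0,"rz": 0},
    {"dx": 0,"dy": 0,"dz": 0.0015,"rx": 0,"ry": 0,"rz": 0}
  ]
}}

```text
clock: 25.0
eef_pos: [455.3, 129.5, 93.8]
ee_rot: [-0.0, 0.738, 0.675, -0.0]
wrist_force: [-3.2, 2.4, 15.6]
width: -0.0
```

```bash
python3 look.py w17; python3 - <<'E'
from cell import eyes
import cv2, numpy as np
a=eyes.grab_frame('scene')[:,:,::-1];cv2.imwrite('pics/s17.png',a)
b=cv2.imread('pics/w17.png')
z=lambda i:cv2.resize(i,(400,480),interpolation=cv2.INTER_CUBIC)
cv2.imwrite('pics/st17.png',cv2.convertScaleAbs(np.hstack([z(a[140:290,285:410]),z(b[100:436,180:460])]),alpha=1.5))
E
```

```text
[455.29633957 129.50951703  93.83850161] [-3.89961839e-04  7.38126893e-01  6.74661668e-01 -4.13742957e-04] 25.0 0.005963149722405228
```

View pics/st17.png

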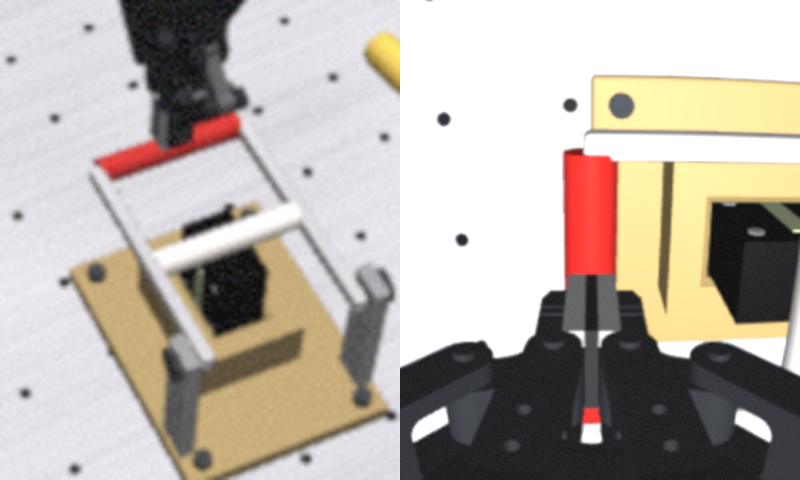

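There's a sharp force rise (6.6 → 15.6 N) at bail angle ≈0, so the cassette is home on the pads. Nudging to about 17 N and holding.

>>> {"fn": "servo_tool", "kwargs": {
  "motion": [
    {"dx": 0,"dy": 0,"dz": 0,"rx": 0,"ry": 0,"rz": 0},
    {"dx": 0,"dy": 0,"dz": 0,"rx": 0,"ry": 0,"rz": 0}
  ]
}}

```text
clock: 25.3
eef_pos: [455.3, 129.5, 93.9]
ee_rot: [-0.0, 0.738, 0.675, -0.0]
wrist_force: [-0.8, 3.3, 10.6]
width: -0.1
```

>>> {"fn": "servo_tool", "kwargs": {
  "motion": [
    {"dx": 0,"dy": 0,"dz": 0.0001,"rx": 0,"ry": 0,"rz": 0},
    {"dx": 0,"dy": 0,"dz": 0.0001,"rx": 0,"ry": 0,"rz": 0}
  ]
}}

```text
clock: 25.5
eef_pos: [455.3, 129.5, 93.9]
ee_rot: [-0.0, 0.738, 0.675, -0.0]
wrist_force: [-2.1, 3.2, 12.6]
width: 0.3
```

>>> {"fn": "servo_tool", "kwargs": {
  "motion": [
    {"dx": 0,"dy": 0,"dz": 0.0003,"rx": 0,"ry": 0,"rz": 0},
    {"dx": 0,"dy": 0,"dz": 0.0003,"rx": 0,"ry": 0,"rz": 0},
    {"dx": 0,"dy": 0,"dz": 0.0003,"rx": 0,"ry": 0,"rz": 0}
  ]
}}

```text
clock: 25.8
eef_pos: [455.3, 129.5, 93.7]
ee_rot: [-0.0, 0.738, 0.675, -0.0]
wrist_force: [-3.4, 2.3, 15.2]
width: 0.1
```

>>> {"fn": "servo_tool", "kwargs": {
  "motion": [
    {"dx": 0,"dy": 0,"dz": 0,"rx": 0,"ry": 0,"rz": 0},
    {"dx": 0,"dy": 0,"dz": 0,"rx": 0,"ry": 0,"rz": 0}
  ]
}}

```text
clock: 26.0
eef_pos: [455.3, 129.5, 93.7]
ee_rot: [-0.0, 0.738, 0.675, -0.0]
wrist_force: [-3.1, 2.3, 15.9]
width: -0.3
```

>>> {"fn": "servo_tool", "kwargs": {
  "motion": [
    {"dx": 0,"dy": 0,"dz": 0.0002,"rx": 0,"ry": 0,"rz": 0},
    {"dx": 0,"dy": 0,"dz": 0.0002,"rx": 0,"ry": 0,"rz": 0},
    {"dx": 0,"dy": 0,"dz": 0.0002,"rx": 0,"ry": 0,"rz": 0}
  ]
}}

```text
clock: 26.3
eef_pos: [455.3, 129.5, 93.6]
ee_rot: [-0.0, 0.738, 0.675, -0.0]
wrist_force: [-3.6, 2.9, 17.7]
width: -0.1
```

>>> {"fn": "servo_tool", "kwargs": {
  "motion": [
    {"dx": 0,"dy": 0,"dz": 0,"rx": 0,"ry": 0,"rz": 0},
    {"dx": 0,"dy": 0,"dz": 0,"rx": 0,"ry": 0,"rz": 0}
  ]
}}

```text
clock: 26.5
eef_pos: [455.3, 129.5, 93.6]
ee_rot: [-0.0, 0.738, 0.675, -0.0]
wrist_force: [-5.0, 2.8, 18.5]
width: -0.1
```

About 18 N held steadily, with the bar not moving. Lifting straight off and checking.

>>> {"fn": "servo_tool", "kwargs": {
  "motion": [
    {"dx": 0,"dy": 0,"dz": -0.002,"rx": 0,"ry": 0,"rz": 0},
    {"dx": 0,"dy": 0,"dz": -0.01,"rx": 0,"ry": 0,"rz": 0},
    {"dx": 0,"dy": 0,"dz": -0.03,"rx": 0,"ry": 0,"rz": 0},
    {"dx": 0,"dy": 0,"dz": -0.07,"rx": 0,"ry": 0,"rz": 0},
    {"dx": 0,"dy": 0,"dz": -0.11,"rx": 0,"ry": 0,"rz": 0},
    {"dx": 0,"dy": 0,"dz": -0.15,"rx": 0,"ry": 0,"rz": 0},
    {"dx": 0,"dy": 0,"dz": -0.19,"rx": 0,"ry": 0,"rz": 0},
    {"dx": 0,"dy": 0,"dz": -0.2,"rx": 0,"ry": 0,"rz": 0},
    {"dx": 0,"dy": 0,"dz": -0.2,"rx": 0,"ry": 0,"rz": 0},
    {"dx": 0,"dy": 0,"dz": -0.2,"rx": 0,"ry": 0,"rz": 0}
  ]
}}

```text
clock: 27.5
eef_pos: [455.2, 129.2, 292.4]
ee_rot: [-0.0, 0.738, 0.675, -0.001]
wrist_force: [0.5, 0.8, -0.7]
width: -0.2
```

```bash
python3 look.py w18; python3 - <<'E'
from cell import eyes
import cv2, numpy as np
a=eyes.grab_frame('scene')[:,:,::-1];cv2.imwrite('pics/s18.png',a)
b=cv2.imread('pics/w18.png');p=cv2.imread('pics/s14.png')
z=lambda i:cv2.resize(i,(400,480),interpolation=cv2.INTER_CUBIC)
cv2.imwrite('pics/st18.png',cv2.convertScaleAbs(np.hstack([z(a[140:290,285:410]),z(p[140:290,285:410])]),alpha=1.5))
E
```

```text
[455.22678558 129.22820054 292.35899862] [-3.58786741e-04  7.38115412e-01  6.74674102e-01 -6.04970440e-04] 27.5 0.018704933661852156
```

View pics/st18.png

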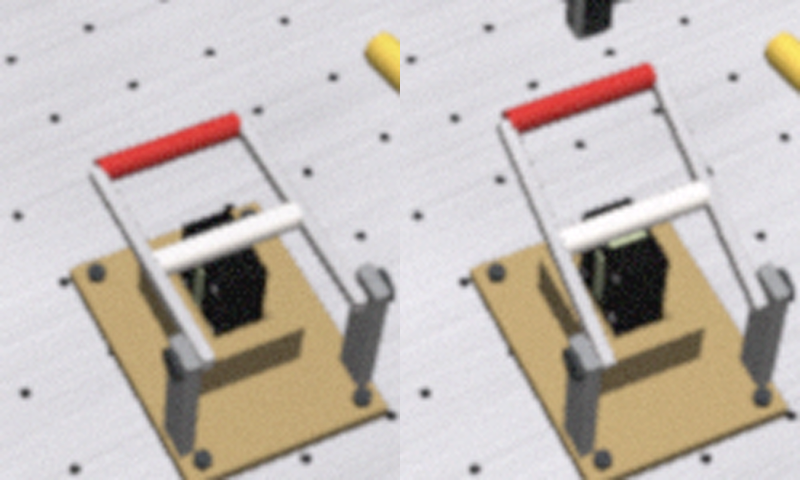

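View pics/w18.png

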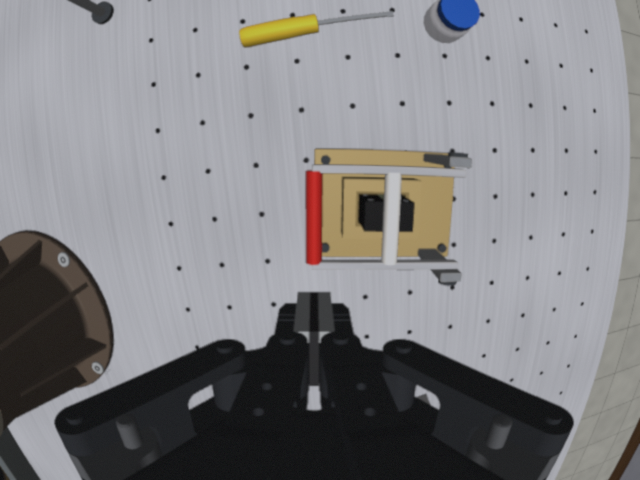

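```bash
python3 - <<'E'
from h import *
from cell import eyes
s=eyes.calibration('scene')
o=np.array([531.1,124.8,0])
for z in (96,88,86,84): print(z,proj(s,[o+ -25*cxv+y*cyv+[0,0,z] for y in(-15,15)]).round(1).tolist())
for n in ('s14','s17','s18'):
    g=cv2.cvtColor(cv2.imread(f'pics/{n}.png'),cv2.COLOR_BGR2GRAY).astype(float)
    out=[]
    for u in (345,347,349,351):
        col=g[196:216,u]; k=np.where(col<75)[0]; 
        if len(k) and k[0]>0:
            i=k[0]; out.append(round(196+i-1+(col[i-1]-75)/(col[i-1]-col[i]),2))
    print(n,out)
    h=cv2.cvtColor(cv2.imread(f'pics/{n}.png'),cv2.COLOR_BGR2HSV);m=((h[...,0]<8)|(h[...,0]>172))&(h[...,1]>150);m[:150]=0;m[:,:300]=0;m[230:]=0;m[:,400:]=0
    print(np.argwhere(m).mean(0))
E
```

```text
96 [[342.2, 207.0], [356.8, 201.8]]
88 [[342.0, 209.7], [356.6, 204.5]]
86 [[342.0, 210.4], [356.5, 205.2]]
84 [[341.9, 211.1], [356.4, 205.8]]
s14 [np.float64(205.4), np.float64(204.75), np.float64(203.9), np.float64(203.47)]
[170.13289037 341.42192691]
s17 [np.float64(208.96), np.float64(208.43), np.float64(207.6), np.float64(206.83)]
[184.99596774 338.85080645]
s18 [np.float64(208.9), np.float64(208.34), np.float64(207.57), np.float64(206.73)]
[185.29520295 338.00738007]
```

The cassette sank about 10 mm, which fits the 8–12 mm range, and it hasn't moved since I let go. Handing in.

```bash
python3 -c "
from cell import bot
print(bot.hand_in())"
```

```text
the job is handed in; nothing more can be done
None
```

The cassette is in the well, driven home onto the datum pads and clamped by the bail, and I handed the job in at about 28 s of the 70 s allowed.

**What I did:** I set the cassette in the well and released it onto the plunger. I then swung the bail over by pinching its red bar and pressed the bar down with closed fingertips. The force rose sharply from about 7 N to about 15 N with the bail close to level. I finished with a steady push of 18 N (highest reading 18.5 N), then lifted clear.

**Last checks:**
- **Home:** In the scene camera, the cassette top sits about 10 mm below its riding height, within the expected 8–12 mm.
- **Still clamped:** The cassette's top edge shifted by at most 0.1 pixel between the last picture under load and the one after I let go.
- **Not touching:** The gripper is about 200 mm above the bail, and the wrist force is near zero.
- **Bystanders:** The arm never went near the blank, screwdriver or jar. The screwdriver and jar look undisturbed in the last wrist picture; the blank was not in that view.

**What failed or disagreed:**
- **Fingertip position:** My first pinch of the bar closed on nothing. Contact with the bar put the closed fingertips about 11 mm behind the reported tool point, not 19 mm ahead as stated. I took a lower grip and then worked by feel.
- **Swing force:** The force reached about 16 N partway through the swing because my arc was slightly off; I corrected the path.
- **Camera offsets:** The cameras disagreed by 3–5 mm on the cradle's position, so I aligned the cassette to the well using the wrist camera.

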